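Unstack the tying-bench piles into their fitted holders

ROBOT

A 6-joint arm with a two-finger parallel gripper is mounted at the origin on a cart in front of the work surface, level with it; the furniture and walls round the work are solid. World frame = base frame: x ahead of the robot, y to its left, z up, the work surface at z = 0. Lengths are in mm, angles in rad, forces in N, time in s.
With the tool pointing down it reaches from about 300 to 775 mm from the base axis. Payload 14.6 kg.
Tool frame: the origin (TCP) lies at the very end of the fingers, on their centre line; the grasp point (between the pads) lies 19 mm behind it; z points along the fingers, y is the direction in which the jaws open and shut (so a half turn about z gives the same grasp; the last joint's range is limited). The gripper opens to 94 mm and grips with 3 to 60 N. Pads are 16 mm wide; open, the fingers measure 119 mm over their backs; the gripper's body (75 mm by 177 mm) begins 78 mm behind the grasp point.
Start: joints at [-1.214, 0.3, 1.521, -0, 1.321, -0.067], TCP at [226.167, -501.336, 205.446] pointing down, gripper open.
Joint ranges: [-3.03, 3.03], [-0.79, 2.21], [0.23, 2.52], [-1.04, 4.18], [0, 3.07], [-2.55, 2.55]. Speed limits (rad/s): [2.22, 2.22, 2.57, 3.14, 3.14, 3.14].

INTERFACE

Orientations are given as [roll, pitch, yaw] about the fixed x, y, z axes, in that order (R = Rz(yaw) Ry(pitch) Rx(roll)).
In Python, from cell import manip gives the robot as it stands.
- The arm moves only by the shell command python3 -m inch 'ROWS' [FORCE]. ROWS is a JSON object of lists of equal length, an entry for each row: "grip": the opening, from -1 (shut) to 1 (fully open), so that 0 is half open; "travel": the shift along the world's x, y, z in cm, a list of three; "turn": the turn, a rotation vector about the world's x, y, z in degrees, a list of three. A call has 1 to 10 rows; each row is the pose to reach, as a shift and turn from the pose measured when the call began; what a row does not reach only later rows make up. A row lasts 1/8 s, in which the tool goes at most 62.5 mm and 10.7 degrees, less where a joint would pass 70% of its speed; a pose out of reach is approached as far as the arm can. A call with a gripper value outside its range is refused whole. The fingers move at their own pace and stop on an object; FORCE is the grip in N (left out, the last holds). Time passes only in rows, so rows that repeat a pose let the fingers close. It gives the time, the measured TCP pose, the force and the opening at its end, in the units of the state.
- manip.read_state(): the state, without advancing time (a new reading comes with each control period).
- manip.camera(name): name is "scene" or "side" or "wrist"; returns (picture, depth): 384x512x3 uint8, red, green, blue; 384x512 float32, mm along the optical axis (not along the pixel's ray), 0 where there is no reading.
- manip.calibration(name): a dict with "fx", "fy", "cx", "cy" (pixels), "world_from_camera" (4x4, takes a point from camera to world coordinates). Camera axes: x right, y up, looking along -z (the intrinsics and any distortion apply to the point x, -y, -z); pixel columns grow to the right and rows downward; lengths in mm; the calibration is good to about 2 mm. A picture is of the moment at which its call begins: read the wrist's pose just before it. calibration takes no time and is no camera call; for the wrist camera it gives the pose at the moment of the call.
- manip.sign_off(): hands the job in, once; it reports no verdict.
Trained networks look in the newest picture that a camera, given by its name, has taken for a name from the list of things; names that differ only in an ending like _2 or _b are one class to them, and where a whole thing is asked for, a point or a joint stands for the part that bears it (a point fixed in the world has none). Each returns a list of dicts, best first, with "p" (0 to 1); they miss things now and then, are a little off and sometimes report something else, mostly with a low value. They report only what shows in the picture. A call takes as long as a camera call. They do not tell look-alikes from the thing itself.
- manip.look_for(camera, label): "bbox" ([left, top, right, bottom] in pixels, round what is visible of it).
The state is a dict: "clock": time; "joints": joint angles; "qd": joint speeds; "effort": joint torques, N m; "eef_pos": TCP position; "eef_rot": TCP orientation; "wrist_force": force on the tool from outside, world axes, zero at the start; "moment": the same for the moment, N m; "finger_gap": finger opening in mm.
Only numpy, scipy, OpenCV 4.12 (cv2) and the standard library are available. Lean on these libraries where they do the work, as an engineer would, in place of code of your own. Each camera call takes 0.05 s, during which the arm holds its last target.

TASK

Two small piles were left on the fly-tying desk. Take them apart and put each thing squarely down in the wooden holder made for it: the bead jar in the low square block with the wide well, the cement bottle in the taller block with the narrow well, the wax tin in the round dish, the wire reel down over the dowel of its round stand, and the clear hook box lid up in the rectangular tray. Keep the jar and the bottle upright all the time.

Things in the scene. Friction and masses are not known exactly. Their poses are not given: they have to be found in the camera images.
- bead_jar_mid (a point): centre, half-way up, of the loose bead jar: clear round jar with a white screw lid, 32 mm across the body (34 mm at the lid, the top 11 mm), 45 mm tall, z up; at the start it stands on the wire reel
- wire_reel_mid (a point): centre, half-way up, of the loose reel of copper-coloured tying wire: a flat spool of two white flanges, 54 mm across, 16 mm thick, lying flat, its axis z upright, a through bore 25 mm wide; at the start it lies on the hook box under the jar
- hook_box_mid (a point): centre, half-way up, of the loose clear plastic hook box, 64 mm along its x, 50 mm along its y across the lid, 26 mm tall; the lid is the top 5 mm (it stays shut) and overhangs the body, which is 58 by 46 mm, by 2 to 4 mm; at the start the bottom of one pile
- cement_bottle_mid (a point): centre, half-way up, of the loose cement bottle: round body 26 mm across and 41 mm tall with a dark narrow cap 17 mm across above it, 58 mm tall in all, z up; at the start it stands on the wax tin
- wax_tin_mid (a point): centre, half-way up, of the loose round flat wax tin, 46 mm across, 17 mm tall; at the start the bottom of the other pile
- jar_block: fixed low square wooden block, 66 x 66 x 24 mm, with a round well 41 mm wide and 16 mm deep in its middle; origin at the centre of its underside, z up, sides along x and y. In its well the jar's underside is 8 mm above the origin
- bottle_block: fixed taller, narrower wooden block, 54 x 54 x 30 mm, with a round well 33 mm wide and 22 mm deep in its middle; origin at the centre of its underside, z up. In its well the bottle's underside is 8 mm above the origin
- tin_dish: fixed turned round wooden dish, 74 mm across, 11 mm tall, with a round recess 55 mm wide and 5 mm deep; origin at the centre of its underside, z up. In it the tin's underside is 6 mm above the origin
- reel_stand: fixed round wooden foot, 72 mm across and 8 mm thick, with an upright dowel 17 mm thick rising 22 mm from its middle, tapered at the top; origin at the centre of its underside, z up. The reel lies on the foot, its underside 8 mm above the origin
- hook_tray: fixed rectangular wooden tray, 86 mm along its x, 73 mm along its y, 14 mm tall, with a recess 70 x 57 mm and 8 mm deep; origin at the centre of its underside, z up. In it the hook box's underside is 6 mm above the origin, its long side along the tray's x, either way round
There are look-alikes about, which are no part of the job. What is shaped like the reel_stand but black is not meant.

How it is judged (in metres and radians):
At the end, for the whole second after the job is handed in: Each of the five things rests in its own holder, centre within 8 mm of the holder's centre, seated on the holder's floor within 3 mm of height, right way up within 0.15 rad, at rest; the hook box's long side lies along the tray's within 0.3 rad (horizontal distance between bead_jar_mid and jar_block below 0.008 m and z of bead_jar_mid in the frame of jar_block between 0.0275 and 0.0335 m and angle between each of bead_jar_mid, cement_bottle_mid, wax_tin_mid, wire_reel_mid, hook_box_mid's own z axis and vertical below 0.15 rad and linear speed of each of bead_jar, cement_bottle, wax_tin, wire_reel, hook_box below 0.02 m/s and horizontal distance between cement_bottle_mid and bottle_block below 0.008 m and z of cement_bottle_mid in the frame of bottle_block between 0.034 and 0.04 m and horizontal distance between wax_tin_mid and tin_dish below 0.008 m and z of wax_tin_mid in the frame of tin_dish between 0.0115 and 0.0175 m and horizontal distance between wire_reel_mid and reel_stand below 0.008 m and z of wire_reel_mid in the frame of reel_stand between 0.013 and 0.019 m and horizontal distance between hook_box_mid and hook_tray below 0.008 m and z of hook_box_mid in the frame of hook_tray between 0.016 and 0.022 m and angle between the x axis of hook_box_mid and the x axis of hook_tray, either way round below 0.3 rad); the robot touches nothing.
It fails at once if the bead jar is tipped over (angle between bead_jar_mid's own z axis and vertical above 0.7 rad).
It fails at once if the cement bottle is tipped over (angle between cement_bottle_mid's own z axis and vertical above 0.7 rad).
It also fails if it takes over 128 s, if anything falls off the work surface, if the arm or the gripper's body presses on something with over 40 N, if the wrist force passes 120 N, or if a joint passes its speed limit or range.

## Working session

There is one attempt and no reset: what is moved stays moved. The work goes in short steps, Python scripts to look and compute and a shell command to move; the robot and the scene stay as the last step left them, time stands still between calls to the robot, and variables do not carry over. Pictures are saved under pics/ and viewed, and the job is handed in when it is done.

```bash
ls; mkdir -p pics
python3 - <<'E'
from cell import manip
import cv2
print(manip.read_state())
for n in ("scene","side","wrist"):
    p,d=manip.camera(n); cv2.imwrite(f"pics/{n}0.png",p[:,:,::-1])
    c=manip.calibration(n); print(n,c)
E
```

```text
pics
{'clock': 0.0, 'joints': array([-1.21360961e+00,  3.00486866e-01,  1.52160444e+00,  3.97939639e-05,
        1.32068682e+00, -6.65850878e-02]), 'qd': array([-0.00105032,  0.00123728, -0.00072751, -0.00062409, -0.00031342,
        0.00019735]), 'effort': array([ 2.29265161e-04, -5.31799507e+01, -3.52732408e+01,  7.08829612e-02,
        2.43914605e-02, -1.20249942e-04]), 'eef_pos': array([ 226.08091928, -501.09040392,  204.86780065]), 'eef_rot': array([-3.14041238e+00, -1.17334701e-04,  4.23761864e-01]), 'wrist_force': array([-0.58999852, -0.56619058, -0.14766458]), 'moment': array([ 0.00090381, -0.03846331, -0.03301519]), 'finger_gap': 94.06325784172873}
scene {'fx': 450.13072980262996, 'fy': 450.13072980262996, 'cx': 250.1064187588069, 'cy': 196.92216565491776, 'world_from_camera': array([[-5.34069691e-01,  3.51158252e-01, -7.69062707e-01,
        -5.77321322e+02],
       [-8.45178311e-01, -2.44411076e-01,  4.75328149e-01,
         5.77500676e+02],
       [-2.10520411e-02,  9.03853477e-01,  4.27323886e-01,
         6.61318043e+02],
       [ 0.00000000e+00,  0.00000000e+00,  0.000
[... 279 characters left out ...]
.14433260e-01, -8.57367968e-01,
        -1.19555648e+03],
       [-3.86078670e-03,  8.57514186e-01,  5.14445833e-01,
         7.38258875e+02],
       [ 0.00000000e+00,  0.00000000e+00,  0.00000000e+00,
         1.00000000e+00]])}
wrist {'fx': 340.6175883928851, 'fy': 340.6175883928851, 'cx': 252.64915102852112, 'cy': 190.2542207770765, 'world_from_camera': array([[ 4.10859784e-01,  8.79920984e-01,  2.38606997e-01,
         2.95080839e+02],
       [-9.11698541e-01,  3.96512471e-01,  1.07627282e-01,
        -4.71035466e+02],
       [ 9.28535612e-05, -2.61757373e-01,  9.65133705e-01,
         3.84216477e+02],
       [ 0.00000000e+00,  0.00000000e+00,  0.00000000e+00,
         1.00000000e+00]])}
```

View pics/scene0.png

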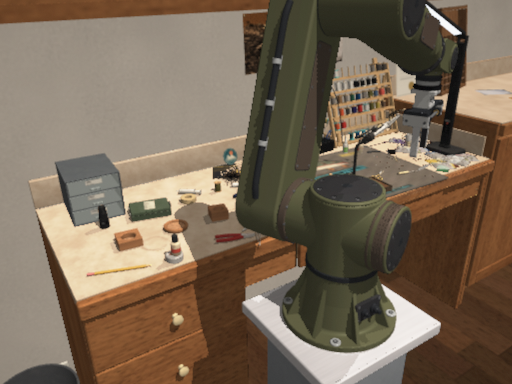

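View pics/side0.png

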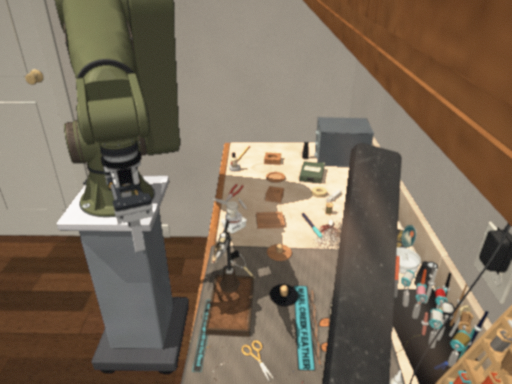

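View pics/wrist0.png

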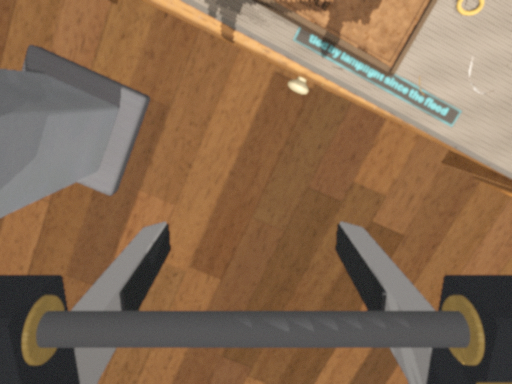

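The scene view shows the bottle on its tin at about (175,250), a block at (128,240), a dish at (176,227), another block at (218,212), and the arm hiding the middle. The side view shows brown holders at (273,158), (275,176), (270,219) and (279,253), a black stand at (285,294), and a dark lamp arm over the right part. I'll run the networks next.

```bash
cat > h.py <<'E'
from cell import manip
import cv2, numpy as np
L=["bead_jar_mid","wire_reel_mid","hook_box_mid","cement_bottle_mid","wax_tin_mid","jar_block","bottle_block","tin_dish","reel_stand","hook_tray"]
def ray(c,u,v):
    R=c["world_from_camera"]; d=np.array([(u-c["cx"])/c["fx"],-(v-c["cy"])/c["fy"],-1.])
    return R[:3,3],R[:3,:3]@d
def at_z(c,u,v,z):
    o,d=ray(c,u,v); return o+d*(z-o[2])/d[2]
def at_depth(c,u,v,dep):
    o,d=ray(c,u,v); return o+d*dep
def cloud(c,D):
    v,u=np.mgrid[0:D.shape[0],0:D.shape[1]]
    P=np.stack([(u-c["cx"])/c["fx"]*D,-(v-c["cy"])/c["fy"]*D,-D],-1)
    R=c["world_from_camera"]; return P@R[:3,:3].T+R[:3,3]
def shot(n,name,scale=1.5):
    c=manip.calibration(n); p,d=manip.camera(n)
    np.savez(f"pics/{name}.npz",p=p,d=d,**{k:c[k] for k in c}); 
    cv2.imwrite(f"pics/{name}.png",cv2.resize(p[:,:,::-1],None,fx=scale,fy=scale,interpolation=cv2.INTER_CUBIC))
    return c,p,d
def load(name):
    z=np.load(f"pics/{name}.npz"); return {k:z[k] for k in("fx","fy","cx","cy","world_from_camera")},z["p"],z["d"]
def look(n,c,d,labels=L,top=3,minp=0.2):
    W=cloud(c,d)
    for l in labels:
        for r in manip.look_for(n,l)[:top]:
            if r["p"]<minp: continue
            b=r["bbox"]; u,v=(b[0]+b[2])/2,(b[1]+b[3])/2
            w=W[int(v),int(u)]
            print(l,round(r["p"],2),np.round(b).astype(int),"ctr world",np.round(w).astype(int))
E
python3 - <<'E'
from h import *
for n in("scene","side"):
    c,p,d=shot(n,n+"1"); print(n); look(n,c,d)
print(manip.read_state()["clock"])
E
```

```text
scene
cement_bottle_mid 0.64 [172 236 184 253] ctr world [387 210  51]
wax_tin_mid 0.59 [166 248 183 264] ctr world [391 220  16]
jar_block 0.69 [117 230 143 250] ctr world [-577  578  661]
bottle_block 0.72 [204 205 226 221] ctr world [530  25  30]
tin_dish 0.8 [167 218 189 233] ctr world [557 138   8]
side
bead_jar_mid 0.55 [229 201 239 215] ctr world [ 421 -193   89]
wire_reel_mid 0.56 [268 244 292 261] ctr world [ 552 -309   14]
wire_reel_mid 0.52 [255 213 282 226] ctr world [ 525 -140   10]
hook_box_mid 0.59 [224 218 245 234] ctr world [ 420 -202   26]
wax_tin_mid 0.64 [233 163 241 169] ctr world [408 200  25]
jar_block 0.52 [263 152 282 166] ctr world [552 301  11]
bottle_block 0.6 [269 186 285 204] ctr world [558 -28  31]
tin_dish 0.57 [264 171 283 184] ctr world [550 136  12]
reel_stand 0.57 [265 245 292 261] ctr world [ 550 -304   10]
reel_stand 0.56 [267 284 299 306] ctr world [ 554 -476   19]
hook_tray 0.74 [257 212 285 227] ctr world [ 535 -143   12]
1.25
```

Run:
```python
from h import *
c,p,d=load("side1"); 
im=p[130:330,190:400,::-1]
cv2.imwrite("pics/side1z.png",cv2.resize(im,None,fx=3,fy=3,interpolation=cv2.INTER_CUBIC)[:600])
W=cloud(c,d)
m=(W[...,2]>5)&(W[...,2]<120)&(d>0)
c,p,d=load("scene1"); 
im=p[140:290,40:260,::-1]
cv2.imwrite("pics/scene1z.png",cv2.resize(im,None,fx=3.6,fy=3.6,interpolation=cv2.INTER_CUBIC))
```

```text
(no output)
```

View pics/side1z.png

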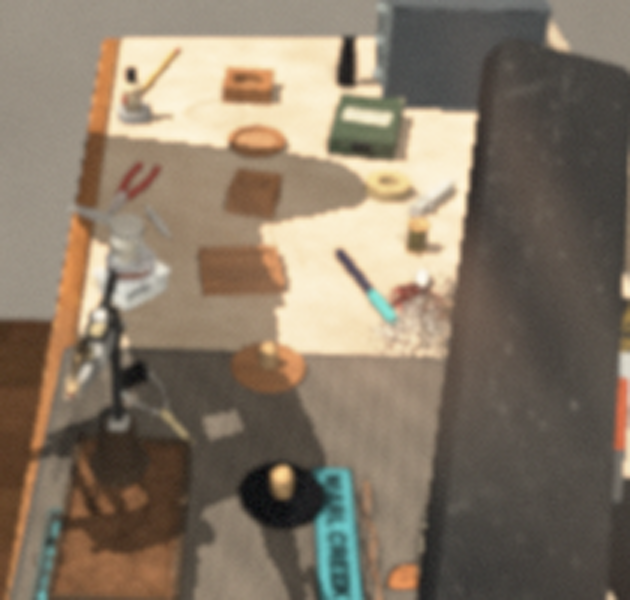

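View pics/scene1z.png

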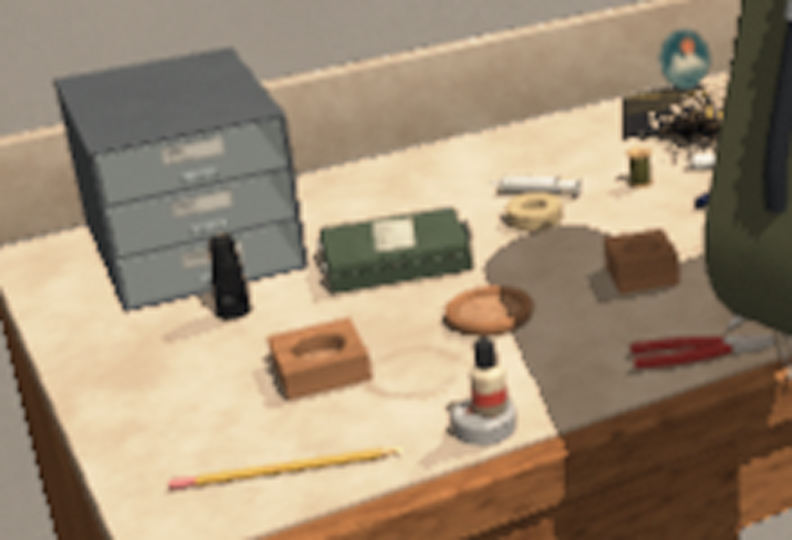

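Side zoom (3x from offset 190,130): vise standing right beside the jar pile, pliers to the left of it, copper-coloured stand at about (268,360), black look-alike stand at (283,490), tray at (242,270), bottle block at (252,190), dish at (258,140), jar block at (248,85). Next I'll check tall obstacles.

Run:
```python
from h import *
for n in("scene1","side1"):
    c,p,d=load(n); W=cloud(c,d); ok=(d>0)
    x,y,z=W[...,0],W[...,1],W[...,2]
    print(n)
    for y0 in range(-700,500,100):
        row=[]
        for x0 in range(300,900,60):
            m=ok&(x>=x0)&(x<x0+60)&(y>=y0)&(y<y0+100)&(z>-20)&(z<900)
            row.append(int(np.percentile(z[m],98)) if m.sum()>5 else -1)
        print(y0,row)
```

```text
scene1
-700 [6, 274, 9, 8, 7, 7, 7, 7, 50, 131]
-600 [6, 265, 238, -1, 8, 7, 7, 8, -1, -1]
-500 [-1, 224, 221, -1, -1, 7, -1, -1, -1, -1]
-400 [-1, -1, -1, -1, -1, -1, -1, -1, -1, -1]
-300 [-1, -1, -1, -1, -1, 618, -1, 21, 33, 13]
-200 [-1, -1, -1, -1, -1, 621, 16, 21, 27, 4]
-100 [4, 11, 8, 32, 33, 624, 34, 33, 4, 4]
0 [3, 12, 11, 31, 32, 627, 19, 19, 5, 4]
100 [3, 17, 3, 13, 14, 630, 32, 31, 3, 4]
200 [3, 74, 3, 26, 26, 634, 30, 152, 153, 153]
300 [3, 7, 8, 26, 26, 637, 72, 152, 153, 153]
400 [3, 3, 8, 3, 3, 639, 3, 3, 3, 4]
side1
-700 [7, 274, 8, 9, 7, 686, -1, 7, 133, 329]
-600 [7, 248, 236, 7, 9, 676, 7, -1, 134, 146]
-500 [7, 138, 215, 14, 33, 657, 7, -1, 139, 132]
-400 [6, 15, 22, 10, 28, 654, 7, -1, -1, 34]
-300 [6, 30, 8, 11, 12, 648, 19, 22, -1, -1]
-200 [5, 90, 90, 17, 17, 639, 24, 32, -1, -1]
-100 [10, 13, 11, 33, 32, 633, 33, 36, 4, -1]
0 [5, 13, 12, 32, 33, 620, 20, 20, 14, -1]
100 [6, 51, 5, 14, 15, 611, 32, 31, 4, -1]
200 [7, 77, 7, 28, 28, 602, 32, 154, 154, 154]
300 [6, 8, 9, 27, 27, 54, 74, 155, 155, 155]
400 [6, 6, 9, 5, 5, 5, 6, 151, -1, -1]
```

```bash
python3 -m inch '{"grip":[1,1,1,1,1,1,1,1,1,1],"travel":[[0,3,4],[2,8,8],[5,13,12],[9,18,13],[13,23,13],[17,28,13],[20,31,13],[20,31,13],[20,31,13],[20,31,13]],"turn":[[0,0,0],[0,0,-8],[0,0,-16],[0,0,-24],[0,0,-24],[0,0,-24],[0,0,-24],[0,0,-24],[0,0,-24],[0,0,-24]]}'
python3 - <<'E'
from h import *
c,p,d=shot("wrist","w2"); look("wrist",c,d)
E
```

```text
clock: 2.5
eef_pos: [425.6, -192.3, 335.5]
eef_rot: [3.141, -0.0, 0.003]
wrist_force: [-0.2, 0.4, 0.3]
finger_gap: 94.0
bead_jar_mid 0.63 [228 152 251 183] ctr world [ 416 -176   87]
wire_reel_mid 0.84 [222 142 258 176] ctr world [ 428 -176   87]
wire_reel_mid 0.58 [215 134 271 185] ctr world [ 427 -180   88]
hook_box_mid 0.83 [213 134 269 172] ctr world [ 430 -177   58]
hook_box_mid 0.37 [ 0 26 40 85] ctr world [558 132   6]
bottle_block 0.87 [ 86  36 139  86] ctr world [552   3   9]
bottle_block 0.75 [211 132 270 187] ctr world [ 426 -178   87]
tin_dish 0.68 [ 2 23 40 82] ctr world [562 129   7]
reel_stand 0.67 [302  33 356  91] ctr world [ 550 -296   28]
reel_stand 0.55 [423  32 478  86] ctr world [ 554 -461   22]
hook_tray 0.82 [188  42 246 109] ctr world [ 532 -143    8]
```

View pics/w2.png

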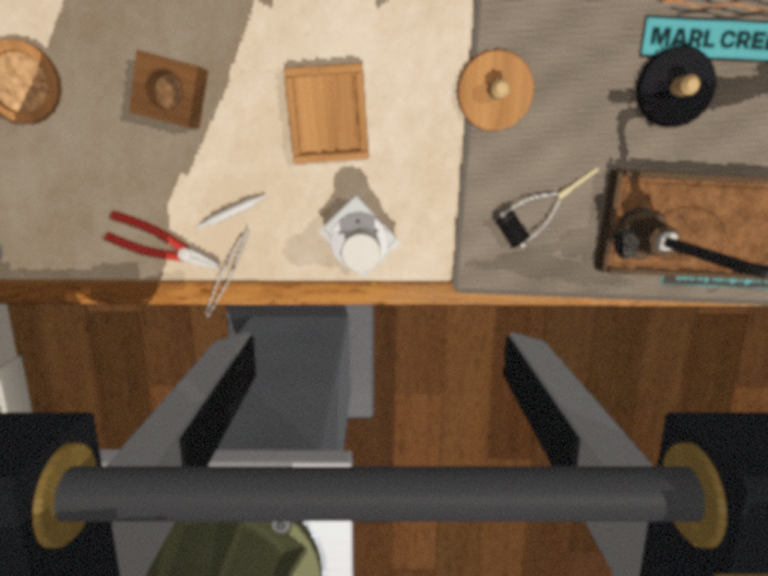

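Picture (1.5x): jar lid at (360,250) on the reel on the hook box, turned ~45°; tray at (327,110), wooden stand dowel at (499,88), black stand at (685,85), bottle block at (168,88), dish at (20,82). I'll measure from the depth.

```bash
cat >> h.py <<'E'
def xyfit(W,ok,zlo,zhi,xr,yr,rect=False):
    m=ok&(W[...,2]>zlo)&(W[...,2]<zhi)&(W[...,0]>xr[0])&(W[...,0]<xr[1])&(W[...,1]>yr[0])&(W[...,1]<yr[1])
    P=W[m]; 
    if len(P)<8: print("few",len(P)); return
    q=P[:,:2].astype(np.float32)
    (cx,cy),r=cv2.minEnclosingCircle(q); b=cv2.minAreaRect(q)
    print(f"z[{zlo},{zhi}] n={len(P)} zmed={np.median(P[:,2]):.1f} mean={np.round(q.mean(0),1)} circ=({cx:.1f},{cy:.1f}) r={r:.1f} rect=({b[0][0]:.1f},{b[0][1]:.1f}) {b[1][0]:.1f}x{b[1][1]:.1f} ang={b[2]:.1f}")
E
python3 - <<'E'
from h import *
c,p,d=load("w2"); W=cloud(c,d); ok=d>0
m=ok&(W[...,0]>430)&(W[...,0]<480)&(W[...,1]>-300)&(W[...,1]<-240); print("table",np.median(W[m][:,2]))
pile=((360,490),(-250,-120))
for z in((78,100),(82,100),(55,78),(36,47),(20,30),(15,30)): xyfit(W,ok,*z,*pile)
print("tray");xyfit(W,ok,9,18,(470,600),(-220,-80)); xyfit(W,ok,3.5,20,(470,600),(-220,-80))
print("stand");
for z in((18,40),(5,12),(4,40)):xyfit(W,ok,*z,(490,610),(-360,-230))
print("bblock");xyfit(W,ok,24,36,(490,620),(-50,60));
E
```

```text
table 442.36845216364793
z[78,100] n=578 zmed=87.2 mean=[ 414.8 -177.8] circ=(413.9,-177.5) r=17.3 rect=(414.4,-177.5) 33.5x33.6 ang=88.2
z[82,100] n=565 zmed=87.3 mean=[ 414.5 -177.7] circ=(413.9,-177.5) r=17.2 rect=(414.4,-177.5) 33.5x33.6 ang=88.2
z[55,78] n=38 zmed=61.8 mean=[ 427.2 -180.7] circ=(420.0,-180.1) r=14.8 rect=(424.5,-181.5) 29.7x9.5 ang=72.7
z[36,47] n=518 zmed=42.3 mean=[ 424.8 -171.8] circ=(415.8,-174.2) r=26.8 rect=(419.3,-173.5) 46.3x53.1 ang=7.5
z[20,30] n=408 zmed=26.0 mean=[ 429.  -173.1] circ=(417.1,-174.1) r=39.6 rect=(417.4,-174.5) 63.1x49.7 ang=44.0
z[15,30] n=410 zmed=26.0 mean=[ 429.3 -172.9] circ=(434.3,-159.2) r=58.7 rect=(433.8,-158.7) 108.8x49.7 ang=44.2
tray
z[9,18] n=1494 zmed=13.4 mean=[ 532.4 -144.5] circ=(530.5,-144.1) r=54.8 rect=(530.8,-144.3) 86.0x73.0 ang=4.0
z[3.5,20] n=3357 zmed=8.7 mean=[ 531.9 -144.1] circ=(530.7,-144.9) r=55.4 rect=(530.8,-144.3) 86.0x73.0 ang=4.0
stand
z[18,40] n=142 zmed=28.4 mean=[ 552.  -300.3] circ=(552.5,-301.3) r=8.4 rect=(552.6,-301.2) 16.3x15.4 ang=42.0
z[5,12] n=2102 zmed=8.0 mean=[ 552.5 -302.1] circ=(549.2,-319.2) r=66.5 rect=(549.1,-312.7) 117.7x92.3 ang=0.7
z[4,40] n=2832 zmed=7.7 mean=[ 552.1 -306.9] circ=(550.1,-319.0) r=70.7 rect=(550.0,-313.2) 119.3x93.3 ang=0.2
bblock
z[24,36] n=1335 zmed=29.7 mean=[551.   -0.9] circ=(550.5,-0.7) r=37.7 rect=(550.5,-0.3) 55.2x54.0 ang=75.8
```

```bash
python3 -m inch '{"grip":[0.3,0.3,0.3,0.3,0.3,0.3,0.3,0.3,-0.6,-0.6],"travel":[[-1.15,1.5,-4],[-1.15,1.5,-10],[-1.15,1.5,-16],[-1.15,1.5,-21],[-1.15,1.5,-25],[-1.15,1.5,-27.5],[-1.15,1.5,-27.5],[-1.15,1.5,-27.5],[-1.15,1.5,-27.5],[-1.15,1.5,-27.5]],"turn":[[0,0,0],[0,0,0],[0,0,0],[0,0,0],[0,0,0],[0,0,0],[0,0,0],[0,0,0],[0,0,0],[0,0,0]]}' 20
```

```text
clock: 4.3
eef_pos: [415.0, -176.5, 61.2]
eef_rot: [3.141, -0.001, 0.005]
wrist_force: [0.3, -0.1, -0.8]
finger_gap: 44.7
```

```bash
python3 -m inch '{"grip":[-0.6,-0.6,-0.6,-0.6],"travel":[[0,0,0],[0,0,0.5],[0,0,2],[0,0,4]],"turn":[[0,0,0],[0,0,0],[0,0,0],[0,0,0]]}' 20
```

```text
clock: 4.8
eef_pos: [414.9, -176.5, 102.3]
eef_rot: [3.141, -0.001, 0.005]
wrist_force: [-1.3, -0.0, -0.7]
finger_gap: 33.8
```

```bash
python3 -m inch '{"grip":[-0.6,-0.6,-0.6,-0.6,-0.6,-0.6,-0.6,-0.6,-0.6,-0.6],"travel":[[0,1,3],[0.5,4,7],[1,9,12],[1.5,14,16],[2,19,19],[2.5,24,20],[2.5,29,20],[2.5,33,20],[2.5,35,20],[2.5,36,20]],"turn":[[0,0,0],[0,0,0],[0,0,0],[0,0,0],[0,0,0],[0,0,0],[0,0,0],[0,0,0],[0,0,0],[0,0,0]]}' 20
python3 - <<'E'
from h import *
c,p,d=shot("wrist","w3"); look("wrist",c,d,minp=.4)
E
```

```text
clock: 6.05
eef_pos: [439.6, 184.3, 303.1]
eef_rot: [3.141, -0.002, 0.006]
wrist_force: [-0.9, 0.5, -0.5]
finger_gap: 33.6
bead_jar_mid 0.69 [220 204 285 288] ctr world [445 184 329]
wire_reel_mid 0.79 [493 157 512 196] ctr world [ 418 -147   43]
hook_box_mid 0.97 [479 147 512 201] ctr world [ 417 -149   28]
cement_bottle_mid 0.72 [225 176 242 203] ctr world [406 207  71]
wax_tin_mid 0.77 [216 164 247 196] ctr world [411 211  44]
jar_block 0.85 [143  39 204  98] ctr world [553 288   8]
jar_block 0.56 [222 177 242 205] ctr world [405 208  74]
bottle_block 0.74 [366  43 427  98] ctr world [552  -6   8]
tin_dish 0.94 [257  35 312  93] ctr world [559 142   7]
hook_tray 0.71 [463  54 510 122] ctr world [ 532 -127    9]
```

View pics/w3.png

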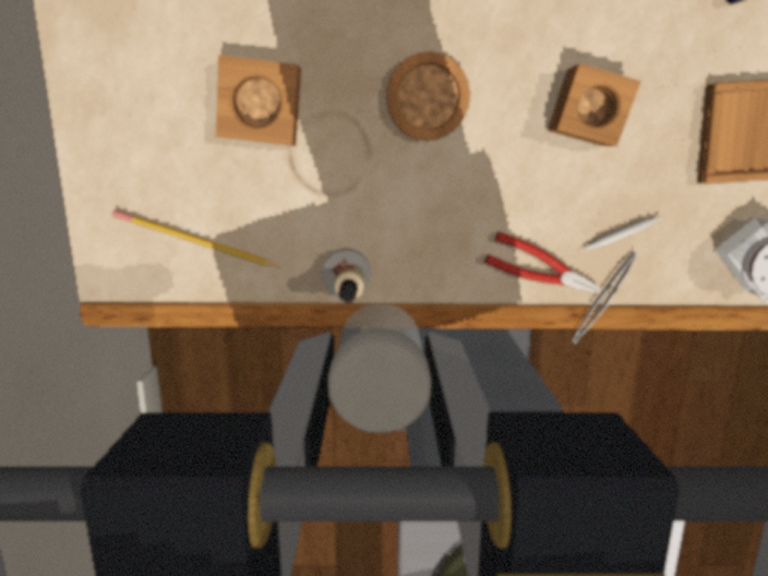

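The jar hangs upright in the gripper at (380,360). Jar block at (258,100), dish at (428,95), bottle block at (595,105), bottle on tin at (347,275), and the reel and box are still in place at the right edge.

Run:
```python
from h import *
c,p,d=load("w3"); W=cloud(c,d); ok=d>0
print("jb");xyfit(W,ok,18,30,(480,620),(220,360))
print("dish");xyfit(W,ok,9,14,(490,620),(70,210));xyfit(W,ok,4,8.5,(500,605),(90,185))
print("bb");xyfit(W,ok,24,36,(490,620),(-60,60))
print("pile")
for z in((68,85),(60,85),(14,24),(25,55),(10,24)): xyfit(W,ok,*z,(350,440),(170,250))
print("well jb");xyfit(W,ok,4,14,(520,585),(260,325))
print("well bb");xyfit(W,ok,4,14,(525,575),(-26,26))
print("held jar");xyfit(W,ok,270,350,(400,480),(165,205))
```

```text
jb
z[18,30] n=2071 zmed=23.8 mean=[553.6 288.3] circ=(552.7,288.2) r=46.5 rect=(552.8,288.4) 66.6x66.1 ang=83.8
dish
z[9,14] n=1156 zmed=10.9 mean=[559.  141.5] circ=(558.4,141.3) r=36.8 rect=(558.1,141.3) 72.6x72.7 ang=48.0
z[4,8.5] n=1409 zmed=6.7 mean=[558.9 141.1] circ=(558.2,141.2) r=36.8 rect=(555.2,144.8) 70.0x63.9 ang=30.1
bb
z[24,36] n=1535 zmed=30.1 mean=[5.51e+02 5.00e-01] circ=(550.5,0.3) r=38.0 rect=(550.5,0.0) 55.3x54.4 ang=75.9
pile
z[68,85] n=136 zmed=74.1 mean=[399.2 209.2] circ=(398.5,209.5) r=8.0 rect=(398.9,209.2) 15.7x14.9 ang=47.6
z[60,85] n=158 zmed=74.0 mean=[399.9 209. ] circ=(398.6,209.3) r=8.1 rect=(399.0,209.2) 15.8x15.0 ang=47.6
z[14,24] n=472 zmed=16.8 mean=[406.6 216.7] circ=(400.3,214.1) r=23.2 rect=(402.6,214.6) 41.4x45.6 ang=13.3
z[25,55] n=208 zmed=50.8 mean=[405.1 208. ] circ=(399.4,209.2) r=12.8 rect=(401.0,208.7) 25.5x20.7 ang=73.0
z[10,24] n=488 zmed=16.8 mean=[407.  216.4] circ=(400.5,214.2) r=23.3 rect=(402.6,214.5) 41.5x45.8 ang=13.3
well jb
z[4,14] n=782 zmed=8.5 mean=[553.6 290.4] circ=(553.0,289.4) r=20.2 rect=(553.3,289.9) 38.3x39.5 ang=45.5
well bb
z[4,14] n=461 zmed=9.0 mean=[552.2  -2.1] circ=(550.9,9.3) r=26.5 rect=(547.2,6.1) 44.5x45.2 ang=74.9
held jar
z[270,350] n=5592 zmed=328.7 mean=[443.2 184.2] circ=(441.6,184.9) r=21.3 rect=(439.3,182.5) 34.3x38.8 ang=14.8
```

```bash
python3 -m inch '{"grip":[-0.6,-0.6,-0.6,-0.6,-0.6,-0.6,-0.6,-0.6,-0.6,-0.6],"travel":[[1,1,-2],[4,3.5,-6],[7,6.5,-11],[10,9,-16],[11.35,10.4,-20],[11.35,10.4,-22.5],[11.35,10.4,-23.5],[11.35,10.4,-23.5],[11.35,10.4,-23.5],[11.35,10.4,-23.5]],"turn":[[0,0,0],[0,0,0],[0,0,0],[0,0,0],[0,0,0],[0,0,0],[0,0,0],[0,0,0],[0,0,0],[0,0,0]]}' 20
```

```text
clock: 7.85
eef_pos: [553.9, 287.3, 68.6]
eef_rot: [-3.141, -0.003, 0.004]
wrist_force: [-0.1, 0.4, 0.2]
finger_gap: 33.8
```

```bash
python3 -m inch '{"grip":[-0.6,-0.6,-0.6,-0.6,-0.6,-0.6],"travel":[[-0.05,0.1,-1],[-0.05,0.1,-2],[-0.05,0.1,-3],[-0.05,0.1,-3.7],[-0.05,0.1,-4.1],[-0.05,0.1,-4.1]],"turn":[[0,0,0],[0,0,0],[0,0,0],[0,0,0],[0,0,0],[0,0,0]]}' 20
```

```text
clock: 8.6
eef_pos: [553.6, 288.4, 27.6]
eef_rot: [-3.141, -0.003, 0.004]
wrist_force: [0.8, 0.2, 0.5]
finger_gap: 33.5
```

```bash
python3 -m inch '{"grip":[0.2,0.2,0.2,0.2,0.2,0.2,0.2],"travel":[[0,0,0],[0,0,0],[0,0,2],[0,0,6],[0,0,11],[-2,0,16],[-4,-1,18]],"turn":[[0,0,0],[0,0,0],[0,0,0],[0,0,0],[0,0,0],[0,0,0],[0,0,0]]}' 20
python3 - <<'E'
from h import *
c,p,d=shot("wrist","w4");W=cloud(c,d);ok=d>0
xyfit(W,ok,45,62,(510,600),(240,340)); xyfit(W,ok,68,85,(350,440),(170,250))
xyfit(W,ok,20,30,(480,620),(220,360))
E
```

```text
clock: 9.48
eef_pos: [513.6, 278.9, 212.3]
eef_rot: [-3.139, -0.008, 0.005]
wrist_force: [-0.6, 0.5, -1.1]
finger_gap: 56.4
z[45,62] n=944 zmed=53.0 mean=[552.8 287.2] circ=(552.3,287.3) r=17.2 rect=(552.3,287.3) 34.4x32.9 ang=0.5
z[68,85] n=52 zmed=74.2 mean=[398.4 215.2] circ=(397.5,213.5) r=6.5 rect=(397.0,215.1) 12.9x4.6 ang=17.0
z[20,30] n=2657 zmed=24.0 mean=[554.  288.7] circ=(552.8,288.7) r=46.1 rect=(552.7,288.6) 66.1x66.1 ang=83.9
```

View pics/w4.png

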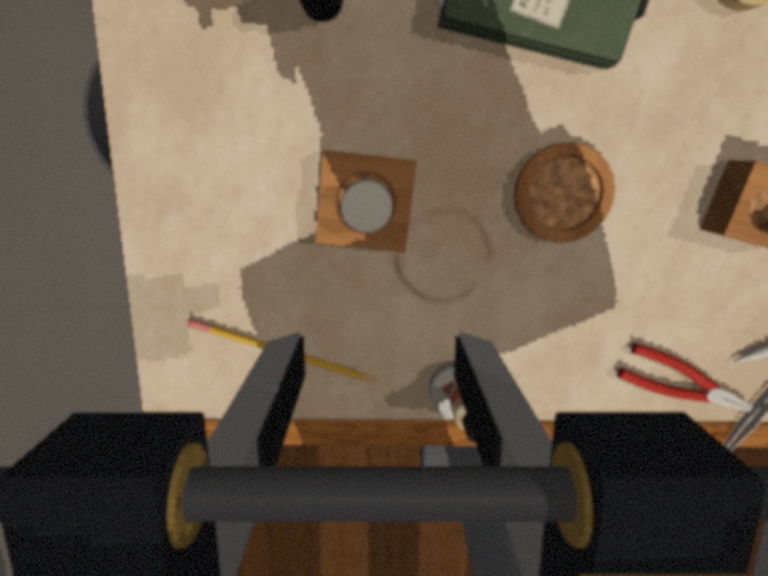

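Jar seated in its block: lid top at z 53, 1.3 mm from the block's centre. Next, the bottle.

```bash
python3 -m inch '{"grip":[0.2,0.2,0.2,0.2,0.2,0.2,0.2,0.2,0.2,0.2],"travel":[[-3,-2,-1],[-7,-4.5,-3],[-10.5,-6.5,-6],[-11.5,-6.95,-9],[-11.5,-6.95,-11],[-11.5,-6.95,-14],[-11.5,-6.95,-16.5],[-11.5,-6.95,-17.2],[-11.5,-6.95,-17.2],[-11.5,-6.95,-17.2]],"turn":[[0,0,0],[0,0,0],[0,0,0],[0,0,0],[0,0,0],[0,0,0],[0,0,0],[0,0,0],[0,0,0],[0,0,0]]}' 15
```

```text
clock: 10.78
eef_pos: [398.0, 208.9, 43.0]
eef_rot: [-3.138, -0.011, 0.005]
wrist_force: [0.6, -0.8, -0.4]
finger_gap: 56.7
```

```bash
python3 -m inch '{"grip":[-0.9,-0.9,-0.9,-0.9,-0.9,-0.9,-0.9,-0.9],"travel":[[0,0,0],[0,0,0],[0,0,0],[0,0,0],[0,0,1],[0,0,3],[0,0,6],[0,0,10]],"turn":[[0,0,0],[0,0,0],[0,0,0],[0,0,0],[0,0,0],[0,0,0],[0,0,0],[0,0,0]]}' 15
python3 - <<'E'
from h import *
c,p,d=shot("wrist","w5");W=cloud(c,d);ok=d>0
xyfit(W,ok,12,24,(350,450),(160,270))
E
```

```text
clock: 11.78
eef_pos: [397.6, 208.7, 144.2]
eef_rot: [-3.138, -0.01, 0.005]
wrist_force: [0.2, -0.0, -0.4]
finger_gap: 23.8
z[12,24] n=1894 zmed=16.8 mean=[401.4 214.3] circ=(400.4,214.2) r=23.3 rect=(400.9,214.5) 45.2x46.1 ang=7.1
```

View pics/w5.png

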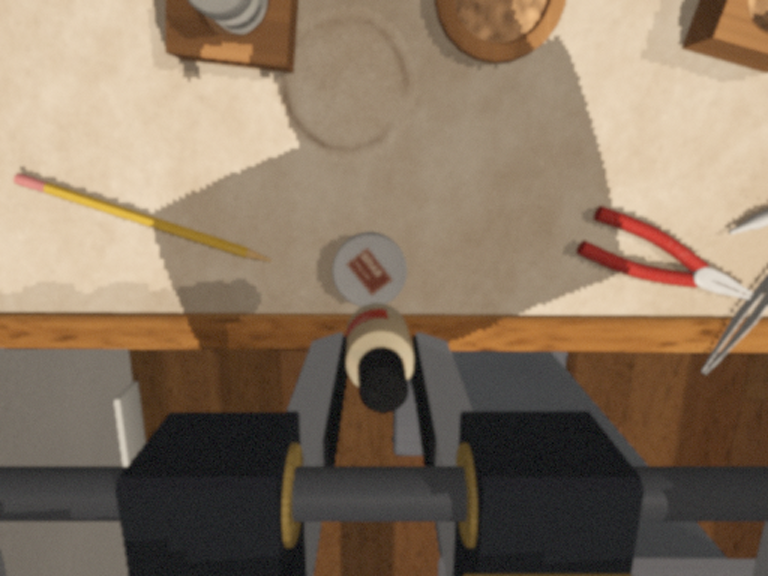

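Run:
```python
from h import *
c,p,d=load("w5");W=cloud(c,d);ok=d>0
for z0 in range(116,190,6): xyfit(W,ok,z0,z0+6,(375,425),(193,222))
s=manip.read_state();print(s["finger_gap"],s["eef_pos"],s["wrist_force"])
```

```text
z[116,122] n=33 zmed=120.7 mean=[408.9 208.4] circ=(404.8,208.4) r=11.0 rect=(407.9,208.1) 22.0x6.1 ang=85.4
z[122,128] n=109 zmed=124.8 mean=[408.5 210. ] circ=(402.2,208.8) r=12.4 rect=(406.7,208.8) 24.7x8.9 ang=89.9
z[128,134] n=108 zmed=131.1 mean=[408.9 209. ] circ=(402.3,209.0) r=12.3 rect=(406.8,209.6) 9.1x24.6 ang=7.0
z[134,140] n=132 zmed=137.1 mean=[408.8 209.6] circ=(403.4,208.4) r=12.0 rect=(407.4,208.5) 8.0x24.0 ang=0.8
z[140,146] n=163 zmed=143.4 mean=[407.9 209.1] circ=(399.1,207.7) r=16.0 rect=(400.3,207.9) 28.4x22.0 ang=87.9
z[146,152] n=305 zmed=149.8 mean=[406.4 207. ] circ=(399.8,207.5) r=16.0 rect=(400.4,207.5) 21.3x28.8 ang=0.4
z[152,158] n=723 zmed=153.9 mean=[403.  208.5] circ=(399.2,207.4) r=16.2 rect=(399.7,207.4) 21.4x28.7 ang=0.7
z[158,164] n=261 zmed=161.2 mean=[402.8 207.2] circ=(399.5,207.5) r=16.1 rect=(398.1,207.4) 17.6x28.8 ang=0.4
z[164,170] n=266 zmed=167.5 mean=[403.1 207.8] circ=(400.1,207.6) r=15.8 rect=(398.5,207.5) 16.9x28.9 ang=0.4
z[170,176] n=683 zmed=175.1 mean=[400.3 206.1] circ=(399.3,207.5) r=16.1 rect=(397.9,207.5) 18.1x28.7 ang=0.1
z[176,182] n=459 zmed=176.6 mean=[399.2 207.4] circ=(399.5,207.5) r=16.0 rect=(397.9,207.4) 17.7x28.8 ang=0.4
z[182,188] n=142 zmed=184.8 mean=[401.1 207.6] circ=(399.5,207.4) r=16.0 rect=(397.8,207.4) 18.0x28.9 ang=0.9
z[188,194] n=171 zmed=191.2 mean=[401.  206.9] circ=(399.5,207.5) r=16.1 rect=(397.9,207.5) 29.0x17.8 ang=89.8
24.31849313697429 [399.6098667  209.60616778 149.42675219] [1.613808   0.10347224 6.11309554]
```

Run:
```python
from h import *
c,p,d=shot("wrist","w6");W=cloud(c,d);ok=d>0
s=manip.read_state();print(s["clock"],s["finger_gap"],s["eef_pos"],s["eef_rot"],s["wrist_force"])
xyfit(W,ok,176,183,(390,410),(198,218));xyfit(W,ok,110,140,(375,425),(193,222))
m=ok&(abs(W[...,0]-399)<6)&(abs(W[...,1]-208)<6)&(W[...,2]>100);print(np.percentile(W[m][:,2],[1,10,50,90,99]))
```

```text
11.875 24.48391319129832 [399.57811137 209.57192397 147.18346831] [-3.13531314 -0.01673407  0.0047928 ] [ 0.51521301  0.84250795 -0.25346251]
z[176,183] n=899 zmed=180.9 mean=[401.1 207.2] circ=(400.1,206.9) r=8.4 rect=(400.0,207.2) 15.6x16.2 ang=88.2
z[110,140] n=257 zmed=132.6 mean=[410.9 210.2] circ=(404.4,209.7) r=12.2 rect=(408.9,209.7) 9.1x24.5 ang=0.8
[176.51227715 180.31562695 181.15178412 181.9504393  182.57640533]
```

Run:
```python
from h import *
c,p,d=load("w6");W=cloud(c,d);ok=d>0
for z0 in (118,122,126,130,134,138,142): xyfit(W,ok,z0,z0+4,(375,440),(180,240))
xyfit(W,ok,178,183,(385,420),(190,230))
```

```text
few 0
z[122,126] n=15 zmed=125.5 mean=[410.  210.4] circ=(403.1,210.7) r=12.6 rect=(407.8,211.8) 9.6x25.3 ang=13.1
z[126,130] n=67 zmed=127.9 mean=[410.6 210.7] circ=(404.7,210.1) r=12.2 rect=(409.0,210.3) 8.6x24.4 ang=3.2
z[130,134] n=70 zmed=131.6 mean=[410.9 210.9] circ=(404.4,209.7) r=12.2 rect=(408.9,209.7) 8.9x24.5 ang=0.8
z[134,138] n=73 zmed=136.3 mean=[410.9 210.4] circ=(404.6,210.2) r=12.1 rect=(409.0,210.8) 8.7x24.3 ang=8.4
z[138,142] n=88 zmed=140.2 mean=[411.  210.3] circ=(405.6,209.5) r=11.8 rect=(409.3,209.7) 8.0x23.6 ang=2.2
z[142,146] n=83 zmed=144.4 mean=[411.  209.6] circ=(405.6,208.9) r=11.6 rect=(409.4,208.9) 7.8x23.1 ang=0.4
z[178,183] n=1052 zmed=180.9 mean=[401.6 207.9] circ=(405.7,210.0) r=20.1 rect=(399.7,209.9) 18.1x39.8 ang=0.5
```

View pics/w6.png

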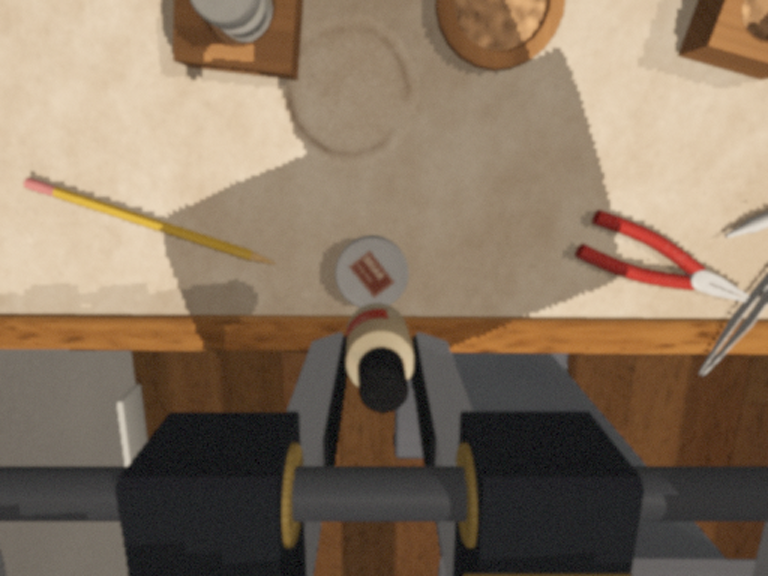

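```bash
python3 -m inch '{"grip":[-0.9,-0.9,-0.9,-0.9,-0.9,-0.9,-0.9,-0.9,-0.9,-0.9],"travel":[[1.5,-1.5,0],[4,-5,0],[7,-9,0],[10,-13,0],[13,-17,0],[14.5,-20,-1],[15,-21,-3],[15,-21,-5],[15,-21,-6.5],[15,-21,-6.5]],"turn":[[-0.2,0.5,0],[-0.4,1,0],[-0.4,1,0],[-0.4,1,0],[-0.4,1,0],[-0.4,1,0],[-0.4,1,0],[-0.4,1,0],[-0.4,1,0],[-0.4,1,0]]}' 15
python3 - <<'E'
from h import *
s=manip.read_state();print(s["clock"],s["finger_gap"],s["eef_pos"],s["eef_rot"],s["wrist_force"])
c,p,d=shot("wrist","w7");W=cloud(c,d);ok=d>0
s=manip.read_state();print(s["eef_pos"])
xyfit(W,ok,26,33,(500,610),(-60,60))
x,y,z=s["eef_pos"]
for a in(-24,-20,-16,-12,-8):xyfit(W,ok,z+a,z+a+4,(x-20,x+40),(y-30,y+30))
xyfit(W,ok,z+31,z+37,(x-12,x+12),(y-12,y+12))
E
```

```text
clock: 13.12
eef_pos: [549.0, -0.3, 81.3]
eef_rot: [3.141, 0.003, 0.005]
wrist_force: [-0.6, 1.4, -0.2]
finger_gap: 24.5
13.125 24.52923647994628 [ 5.48991169e+02 -2.55424283e-01  8.12503571e+01] [3.14112259e+00 2.73872678e-03 5.05162850e-03] [-0.62722316  1.41509389 -0.1589544 ]
[ 5.49501666e+02 -2.35120403e-01  8.21907106e+01]
z[26,33] n=2762 zmed=29.9 mean=[561.7   0. ] circ=(551.0,0.0) r=37.5 rect=(551.1,-0.1) 54.1x53.6 ang=75.8
z[58.19071060940044,62.19071060940044] n=69 zmed=60.1 mean=[559.8   1.4] circ=(554.1,0.3) r=11.9 rect=(558.2,0.7) 8.1x23.7 ang=5.8
z[62.19071060940044,66.19071060940044] n=67 zmed=64.0 mean=[ 5.599e+02 -4.000e-01] circ=(553.9,-0.7) r=12.0 rect=(558.1,-0.9) 24.0x8.4 ang=86.0
z[66.19071060940044,70.19071060940044] n=72 zmed=68.3 mean=[559.9   1. ] circ=(553.9,0.4) r=12.1 rect=(558.1,1.0) 8.4x24.3 ang=9.0
z[70.19071060940044,74.19071060940044] n=91 zmed=72.0 mean=[560.3   0. ] circ=(554.8,-0.4) r=11.8 rect=(558.6,-0.2) 7.9x23.6 ang=2.6
z[74.19071060940044,78.19071060940044] n=93 zmed=76.3 mean=[559.7   1.1] circ=(554.5,-0.7) r=11.9 rect=(558.4,-0.5) 8.4x23.8 ang=1.9
z[113.19071060940044,119.19071060940044] n=278 zmed=113.6 mean=[5.499e+02 5.000e-01] circ=(549.2,2.3) r=12.1 rect=(549.4,1.2) 16.3x20.4 ang=2.9
```

View pics/w7.png

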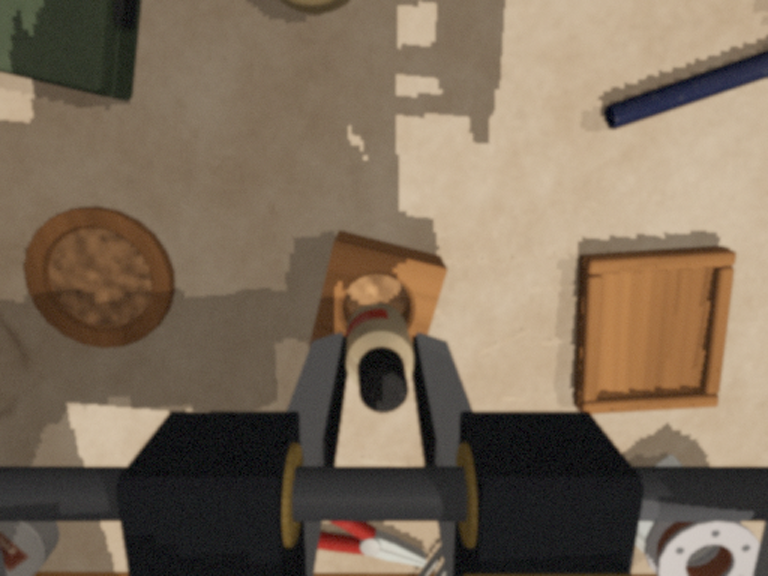

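```bash
python3 -m inch '{"grip":[-0.9,-0.9,-0.9,-0.9,-0.9,-0.9,-0.9],"travel":[[0.13,0,-1],[0.13,0,-2],[0.13,0,-3],[0.13,0,-4],[0.13,0,-4.7],[0.13,0,-5],[0.13,0,-5]],"turn":[[0,0,0],[0,0,0],[0,0,0],[0,0,0],[0,0,0],[0,0,0],[0,0,0]]}' 15
```

```text
clock: 14.05
eef_pos: [551.5, 0.2, 33.2]
eef_rot: [3.142, -0.001, 0.005]
wrist_force: [-2.3, 3.1, 9.9]
finger_gap: 24.5
```

```bash
python3 -m inch '{"grip":[-0.2,-0.2,-0.2,-0.2,-0.2,-0.2,-0.2,-0.2],"travel":[[0,0,0.1],[0,0,0.1],[0,0,1],[0,0,3],[0,0,6],[0,0,9],[-1,2,12],[-3,4,15]],"turn":[[0,0,0],[0,0,0],[0,0,0],[0,0,0],[0,0,0],[0,0,0],[0,0,0],[0,0,0]]}' 15
python3 - <<'E'
from h import *
c,p,d=shot("wrist","w8");W=cloud(c,d);ok=d>0
s=manip.read_state();print(s["eef_pos"],s["eef_rot"])
xyfit(W,ok,60,72,(500,610),(-60,60));xyfit(W,ok,40,55,(500,610),(-60,60));xyfit(W,ok,26,33,(500,610),(-60,60))
E
```

```text
clock: 15.05
eef_pos: [521.2, 40.5, 184.5]
eef_rot: [3.142, -0.001, 0.005]
wrist_force: [-0.2, -0.6, -0.3]
finger_gap: 37.4
[520.69921573  42.42615439 188.49097606] [-3.14108498 -0.00553271  0.00599682]
z[60,72] n=272 zmed=65.3 mean=[5.51e+02 3.00e-01] circ=(550.6,-0.0) r=8.2 rect=(550.7,0.1) 15.5x15.8 ang=17.3
z[40,55] n=267 zmed=43.1 mean=[554.3   2.7] circ=(550.7,0.0) r=12.7 rect=(552.2,1.2) 20.8x24.9 ang=39.0
z[26,33] n=2223 zmed=30.0 mean=[551.3   0. ] circ=(550.9,-0.3) r=37.7 rect=(550.5,-0.1) 54.3x54.2 ang=75.9
```

View pics/w8.png

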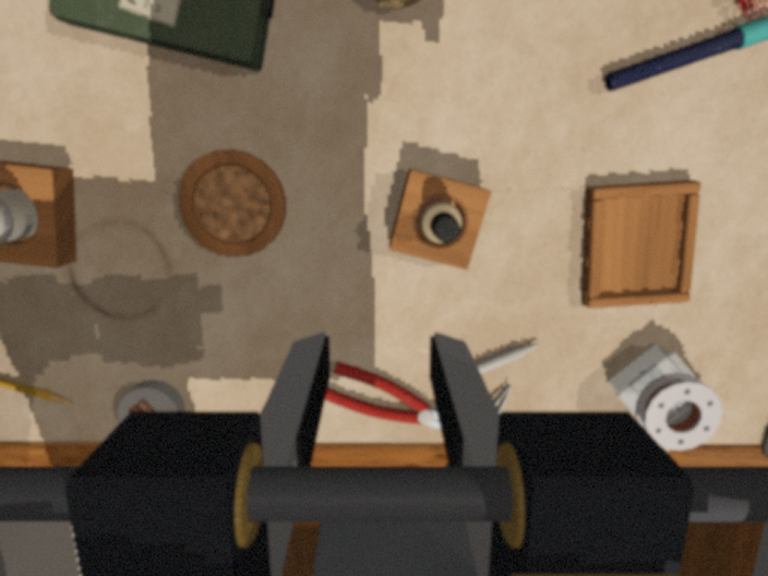

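Bottle seated: cap top at z 65, centred within 0.5 mm. Next, the tin.

```bash
python3 -m inch '{"grip":[0.4,0.4,0.4,0.4,0.4,0.4,0.4,0.4,0.4,0.4],"travel":[[-2,3,0],[-5,7,-1],[-8,11.5,-2],[-11,15.5,-3],[-12,17.2,-6],[-12,17.2,-9],[-12,17.2,-12],[-12,17.2,-14.5],[-12,17.2,-15],[-12,17.2,-15]],"turn":[[0,0.3,0],[0,0.3,0],[0,0.3,0],[0,0.3,0],[0,0.3,0],[0,0.3,0],[0,0.3,0],[0,0.3,0],[0,0.3,0],[0,0.3,0]]}' 20
python3 - <<'E'
from h import *
c,p,d=shot("wrist","w9");W=cloud(c,d);ok=d>0
s=manip.read_state();print(s["eef_pos"],s["eef_rot"])
xyfit(W,ok,12,24,(350,450),(160,270))
E
```

```text
clock: 16.35
eef_pos: [401.0, 214.5, 39.0]
eef_rot: [-3.141, -0.001, 0.006]
wrist_force: [0.8, -0.2, -0.4]
finger_gap: 66.0
[401.20421022 214.5747183   39.37108072] [-3.14060578e+00 -1.36252579e-03  5.93330668e-03]
z[12,24] n=4054 zmed=16.7 mean=[401.6 214.4] circ=(400.5,214.5) r=23.4 rect=(400.8,214.3) 45.8x46.1 ang=87.0
```

```bash
python3 -m inch '{"grip":[0.4,0.4,0.4,0.4,-0.3,-0.3,-0.3,-0.3,-0.3],"travel":[[0,0,-1.5],[0,0,-2.8],[0,0,-3.25],[0,0,-3.25],[0,0,-3.25],[0,0,-3.25],[0,0,-3.25],[0,0,-2.5],[0,0,0]],"turn":[[0,0,0],[0,0,0],[0,0,0],[0,0,0],[0,0,0],[0,0,0],[0,0,0],[0,0,0],[0,0,0]]}' 20
```

```text
clock: 17.52
eef_pos: [400.6, 214.3, 39.4]
eef_rot: [-3.141, 0.001, 0.006]
wrist_force: [0.1, -0.2, -0.6]
finger_gap: 46.0
```

```bash
python3 -m inch '{"grip":[-0.3,-0.3],"travel":[[0,0,1],[0,0,2]],"turn":[[0,0,0],[0,0,0]]}' 20
python3 - <<'E'
from h import *
c,p,d=shot("wrist","w10");W=cloud(c,d);ok=d>0
s=manip.read_state();print(s["eef_pos"],s["eef_rot"],s["finger_gap"])
x,y,z=s["eef_pos"]; xyfit(W,ok,z-10,z+19,(x-40,x+40),(y-22,y+22))
E
```

```text
clock: 17.77
eef_pos: [400.5, 214.3, 59.8]
eef_rot: [-3.141, 0.001, 0.006]
wrist_force: [0.8, -0.6, -0.9]
finger_gap: 45.8
[400.99835154 214.48638774  60.7993592 ] [-3.14088693e+00 -6.64479326e-04  5.92523775e-03] 45.97495337633362
z[50.79935919833998,79.79935919833997] n=5722 zmed=69.4 mean=[401.9 214. ] circ=(399.5,214.1) r=24.0 rect=(399.9,214.5) 46.4x43.8 ang=0.7
```

View pics/w10.png

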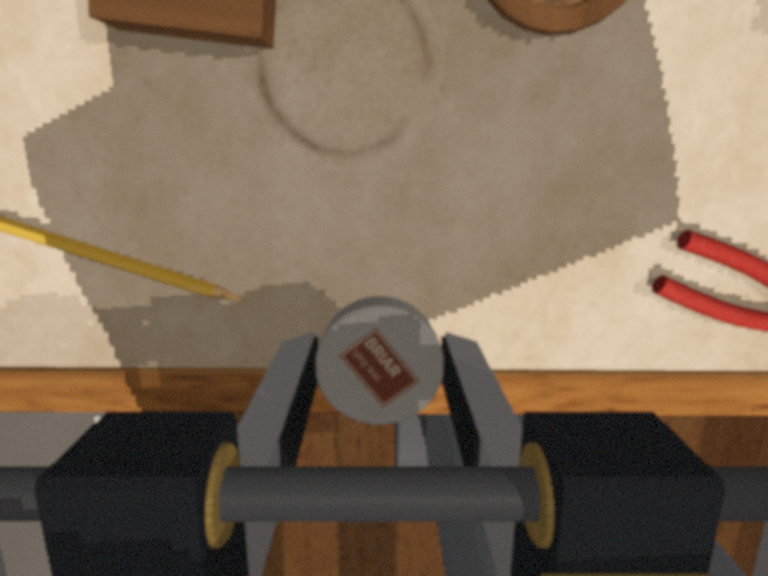

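```bash
python3 -m inch '{"grip":[-0.3,-0.3,-0.3,-0.3,-0.3,-0.3,-0.3,-0.3,-0.3],"travel":[[1,0,1],[4,-1.5,2],[7,-3,2],[10,-4.5,2],[13,-6,1],[15.2,-7.1,-0.5],[15.75,-7.3,-2],[15.75,-7.3,-3],[15.75,-7.3,-3]],"turn":[[0,0,0],[0,0,0],[0,0,0],[0,0,0],[0,0,0],[0,0,0],[0,0,0],[0,0,0],[0,0,0]]}' 20
python3 - <<'E'
from h import *
c,p,d=shot("wrist","w11");W=cloud(c,d);ok=d>0
s=manip.read_state();print(s["eef_pos"],s["eef_rot"],s["finger_gap"])
x,y,z=s["eef_pos"]; xyfit(W,ok,z+3,z+15,(x-40,x+40),(y-21.5,y+21.5)); xyfit(W,ok,8.5,13,(490,620),(70,210))
E
```

```text
clock: 18.95
eef_pos: [557.5, 141.9, 30.1]
eef_rot: [-3.141, 0.001, 0.007]
wrist_force: [0.8, 0.6, 0.6]
finger_gap: 45.7
[557.95462828 141.96278934  30.86998842] [-3.14098128e+00 -2.17748833e-04  6.71068736e-03] 45.943652368008486
z[33.86998842103691,45.86998842103691] n=5353 zmed=39.6 mean=[558.2 141.3] circ=(556.7,141.1) r=23.6 rect=(556.9,141.9) 43.0x46.3 ang=88.3
z[8.5,13] n=2575 zmed=10.8 mean=[579.2 141.8] circ=(558.9,141.7) r=36.8 rect=(563.7,141.7) 63.2x73.2 ang=2.1
```

View pics/w11.png

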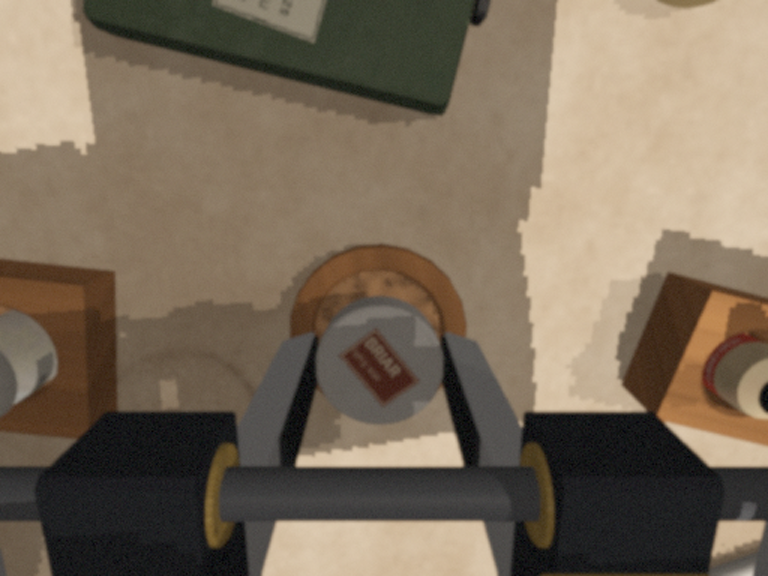

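```bash
python3 -m inch '{"grip":[-0.3,-0.3,-0.3,-0.3,-0.3],"travel":[[0.13,0,-0.6],[0.13,0,-1.2],[0.13,0,-1.65],[0.13,0,-1.75],[0.13,0,-1.75]],"turn":[[0,0,0],[0,0,0],[0,0,0],[0,0,0],[0,0,0]]}' 20
```

```text
clock: 19.62
eef_pos: [559.3, 142.0, 13.4]
eef_rot: [-3.141, -0.0, 0.007]
wrist_force: [-0.4, 0.2, 0.2]
finger_gap: 45.6
```

```bash
python3 -m inch '{"grip":[0.2,0.2,0.2,0.2,0.2,0.2,0.2,0.2,0.2],"travel":[[0,0,-0.05],[0,0,-0.05],[0,0,0.5],[0,0,3],[0,0,7],[-1,-2,12],[-3,-6,16],[-5,-11,19],[-7,-16,21]],"turn":[[0,0,0],[0,0,0],[0,0,0],[0,0,0],[0,0,0],[0,0,0],[0,0,0],[0,0,0],[0,0,0]]}' 20
python3 - <<'E'
from h import *
c,p,d=shot("wrist","w12");W=cloud(c,d);ok=d>0
s=manip.read_state();print(s["eef_pos"],s["eef_rot"],s["clock"])
print("tin");xyfit(W,ok,17,27,(500,620),(90,200));xyfit(W,ok,8.5,13,(490,620),(70,210))
print("reel")
for z in((38,47),(20,30)): xyfit(W,ok,*z,(360,490),(-235,-110))
E
```

```text
clock: 20.75
eef_pos: [488.7, -19.3, 225.4]
eef_rot: [-3.141, -0.003, 0.007]
wrist_force: [0.5, 0.1, -0.3]
finger_gap: 56.5
[487.74642676 -23.57017914 227.59223681] [ 3.14029085 -0.00475946  0.00474561] 20.8
tin
z[17,27] n=1524 zmed=22.6 mean=[558.7 139.7] circ=(558.6,140.7) r=23.6 rect=(558.3,140.3) 45.9x46.1 ang=42.6
z[8.5,13] n=1568 zmed=10.7 mean=[559.7 139.6] circ=(558.7,141.0) r=37.0 rect=(558.6,140.7) 73.1x71.9 ang=89.8
reel
z[38,47] n=1303 zmed=42.4 mean=[ 416.4 -173.7] circ=(415.8,-173.8) r=27.1 rect=(416.1,-173.8) 53.2x52.5 ang=47.7
z[20,30] n=875 zmed=26.5 mean=[ 426.8 -165.5] circ=(417.2,-174.0) r=39.9 rect=(416.6,-173.2) 63.5x52.6 ang=43.3
```

View pics/w12.png

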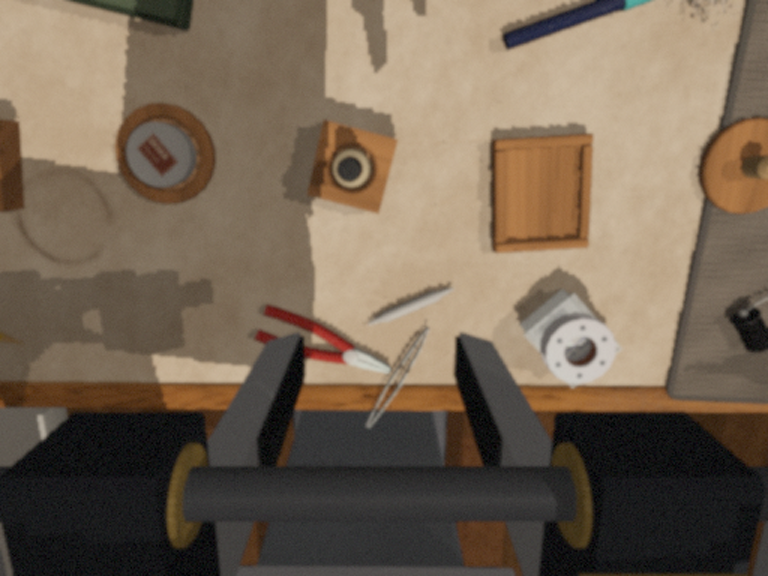

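Tin seated (top z 22.6, within 1 mm). Reel at (416,-174), on the box. Next, the reel.

```bash
python3 -m inch '{"grip":[0.5,0.5,0.5,0.5,0.5,0.5,0.5,0.5,0.5,0.5],"travel":[[-2,-4,-1],[-5,-9,-4],[-7,-13.5,-8],[-7.2,-15,-12],[-7.2,-15,-15],[-7.2,-15,-16],[-7.2,-15,-17.5],[-7.2,-15,-19],[-7.2,-15,-19.5],[-7.2,-15,-19.5]],"turn":[[0.1,0.3,0],[0.1,0.3,0],[0.1,0.3,0],[0.1,0.3,0],[0.1,0.3,0],[0.1,0.3,0],[0.1,0.3,0],[0.1,0.3,0],[0.1,0.3,0],[0.1,0.3,0]]}' 20
python3 - <<'E'
from h import *
s=manip.read_state();print(s["eef_pos"],s["eef_rot"],s["clock"])
E
```

```text
clock: 22.05
eef_pos: [415.8, -173.5, 32.5]
eef_rot: [-3.141, 0.001, 0.005]
wrist_force: [0.3, -1.0, -1.2]
finger_gap: 69.9
[ 415.79251925 -173.4842164    32.53177116] [-3.14103735e+00  7.18371419e-04  4.94838291e-03] 22.05
```

```bash
python3 -m inch '{"grip":[0.5,0.5,0,0,0,0,0,0,0,0],"travel":[[0,0,-0.35],[0,0,-0.35],[0,0,-0.35],[0,0,-0.35],[0,0,-0.35],[0,0,0.5],[0,0,2],[0,0,4],[0,0,5],[0,0,5]],"turn":[[0,0,0],[0,0,0],[0,0,0],[0,0,0],[0,0,0],[0,0,0],[0,0,0],[0,0,0],[0,0,0],[0,0,0]]}' 20
python3 - <<'E'
from h import *
c,p,d=shot("wrist","w13");W=cloud(c,d);ok=d>0
s=manip.read_state();print(s["eef_pos"],s["eef_rot"],s["finger_gap"])
x,y,z=s["eef_pos"]; xyfit(W,ok,z+9,z+17,(x-40,x+40),(y-26,y+26)); xyfit(W,ok,22,30,(360,490),(-235,-110))
E
```

```text
clock: 23.3
eef_pos: [416.1, -173.7, 83.3]
eef_rot: [3.141, -0.001, 0.005]
wrist_force: [0.0, -0.0, -1.3]
finger_gap: 53.2
[ 415.79234425 -173.48579517   82.60558209] [-3.14118887e+00  3.80983803e-04  4.96694361e-03] 53.60586781598155
z[91.60558209188414,99.60558209188414] n=5903 zmed=96.4 mean=[ 417.2 -174.1] circ=(416.2,-173.9) r=27.4 rect=(416.1,-173.7) 53.7x51.9 ang=1.5
z[22,30] n=3286 zmed=25.9 mean=[ 423.5 -171.9] circ=(417.8,-174.2) r=39.7 rect=(417.4,-174.2) 63.1x50.2 ang=43.5
```

View pics/w13.png

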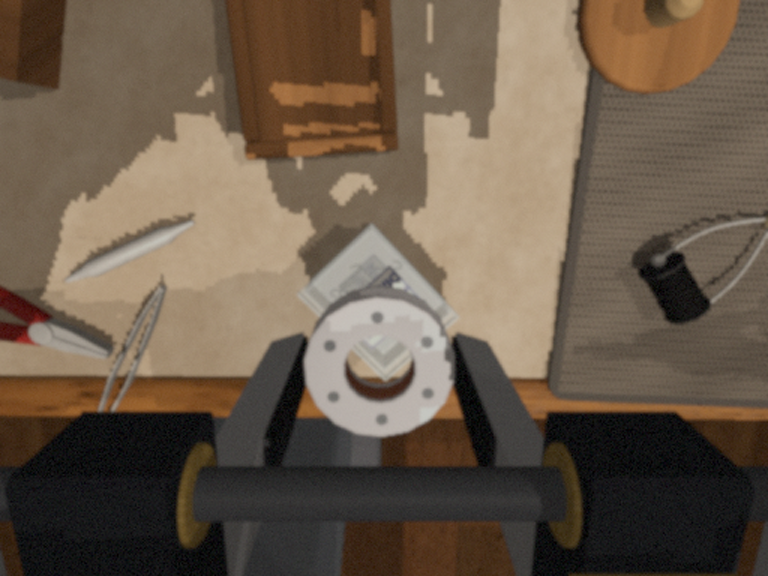

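```bash
python3 -m inch '{"grip":[0,0,0,0,0,0,0,0,0],"travel":[[1,-1,0],[4,-4,0],[7,-7,0],[10,-10,0],[12.5,-12,0],[13.65,-12.75,-1],[13.65,-12.75,-2],[13.65,-12.75,-2],[13.65,-12.75,-2]],"turn":[[0,0,0],[0,0,0],[0,0,0],[0,0,0],[0,0,0],[0,0,0],[0,0,0],[0,0,0],[0,0,0]]}' 20
python3 - <<'E'
from h import *
c,p,d=shot("wrist","w14");W=cloud(c,d);ok=d>0
s=manip.read_state();print(s["eef_pos"],s["eef_rot"],s["finger_gap"])
x,y,z=s["eef_pos"]; xyfit(W,ok,z+9,z+17,(x-40,x+40),(y-26,y+26)); xyfit(W,ok,20,33,(530,575),(-325,-278));xyfit(W,ok,6.5,10,(505,600),(-345,-260))
E
```

```text
clock: 24.48
eef_pos: [552.2, -300.8, 62.9]
eef_rot: [-3.141, 0.0, 0.005]
wrist_force: [0.5, 0.1, -0.6]
finger_gap: 53.7
[ 552.24606426 -300.91547123   63.12564363] [-3.14150897e+00 -1.44297355e-04  4.99943600e-03] 53.66917443912488
z[72.12564363453615,80.12564363453615] n=5870 zmed=75.9 mean=[ 553.3 -301.3] circ=(552.4,-301.1) r=27.3 rect=(552.3,-300.9) 53.7x52.0 ang=0.1
z[20,33] n=10 zmed=27.2 mean=[ 546.  -301.6] circ=(546.0,-301.6) r=2.0 rect=(545.8,-301.5) 3.9x1.3 ang=78.3
z[6.5,10] n=3991 zmed=7.9 mean=[ 560.7 -301.3] circ=(553.4,-301.4) r=35.4 rect=(555.0,-300.9) 66.7x68.3 ang=48.5
```

View pics/w14.png

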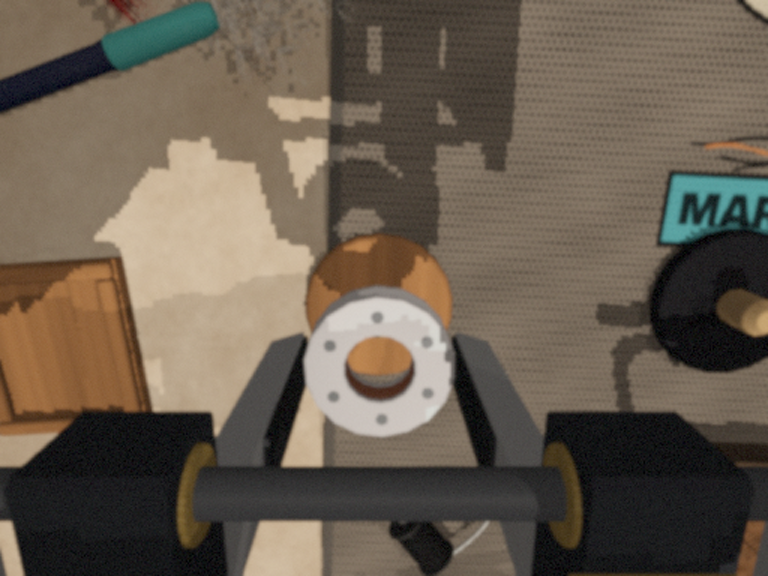

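```bash
python3 -m inch '{"grip":[0,0,0,0,0,0,0,0],"travel":[[0.04,-0.03,-1],[0.04,-0.03,-2],[0.04,-0.03,-2.8],[0.04,-0.03,-3.5],[0.04,-0.03,-4.2],[0.04,-0.03,-4.8],[0.04,-0.03,-5.1],[0.04,-0.03,-5.1]],"turn":[[0,0,0],[0,0,0],[0,0,0],[0,0,0],[0,0,0],[0,0,0],[0,0,0],[0,0,0]]}' 20
```

```text
clock: 25.52
eef_pos: [552.6, -301.2, 12.0]
eef_rot: [-3.141, -0.0, 0.005]
wrist_force: [-0.7, -0.3, -0.2]
finger_gap: 53.4
```

```bash
python3 -m inch '{"grip":[0.5,0.5,0.5,0.5,0.5,0.5,0.5,0.5,0.5],"travel":[[0,0,-0.07],[0,0,-0.07],[0,0,0],[0,0,2],[0,0,6],[-2,2,10],[-6,5,13],[-9,8,14],[-11,10,14]],"turn":[[0,0,0],[0,0,0],[0,0,0],[0,0,0],[0,0,0],[0,0,8],[0,0,17],[0,0,26],[0,0,35]]}' 20
python3 - <<'E'
from h import *
c,p,d=shot("wrist","w15");W=cloud(c,d);ok=d>0
s=manip.read_state();print(s["eef_pos"],s["eef_rot"],s["clock"])
print("reel")
for z in((20,26.5),(28,40),(5,9.5)):xyfit(W,ok,*z,(500,600),(-350,-250))
print("box");xyfit(W,ok,22,30,(360,490),(-235,-110))
print("tray");xyfit(W,ok,9,18,(470,600),(-220,-80))
E
```

```text
clock: 26.65
eef_pos: [442.0, -200.4, 154.5]
eef_rot: [3.139, -0.002, 0.621]
wrist_force: [0.7, -0.9, 0.1]
finger_gap: 70.5
[ 440.40042132 -198.80803039  153.94157444] [ 3.14037025e+00 -8.67616635e-04  6.29892191e-01] 26.7
reel
z[20,26.5] n=2229 zmed=24.1 mean=[ 552.7 -301.6] circ=(552.0,-302.5) r=27.2 rect=(552.4,-302.3) 53.1x53.0 ang=64.8
z[28,40] n=172 zmed=30.0 mean=[ 552.4 -300.7] circ=(552.4,-300.8) r=7.3 rect=(552.5,-301.3) 13.5x12.6 ang=15.5
z[5,9.5] n=1456 zmed=7.9 mean=[ 550.5 -288.6] circ=(550.2,-317.0) r=55.9 rect=(551.1,-307.4) 83.9x92.9 ang=89.7
box
z[22,30] n=3511 zmed=26.0 mean=[ 418.1 -173.9] circ=(417.1,-174.1) r=39.9 rect=(417.1,-174.3) 63.4x50.4 ang=43.3
tray
z[9,18] n=3556 zmed=13.5 mean=[ 532.6 -143.7] circ=(531.0,-144.5) r=55.1 rect=(530.9,-144.2) 86.2x73.2 ang=4.0
```

View pics/w15.png

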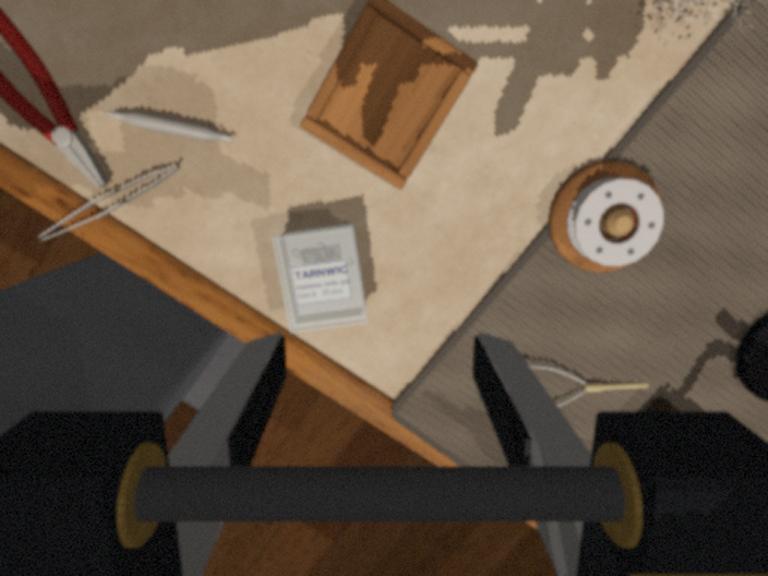

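Reel seated over the dowel (top z 24.1, ~1 mm off). Last is the box at (417.2,-174.3), 43.4°.

```bash
python3 -m inch '{"grip":[0.5,0.5,0.5,0.5,0.5,0.5,0.5,0.5,0.5],"travel":[[-1,1,-2],[-2.3,2.45,-5],[-2.3,2.45,-8],[-2.3,2.45,-10.5],[-2.3,2.45,-12.5],[-2.3,2.45,-13.7],[-2.3,2.45,-14],[-2.3,2.45,-14],[-2.3,2.45,-14]],"turn":[[0,0,3],[0,0,7.3],[0,0,7.3],[0,0,7.3],[0,0,7.3],[0,0,7.3],[0,0,7.3],[0,0,7.3],[0,0,7.3]]}' 20
python3 - <<'E'
from h import *
s=manip.read_state();print(s["eef_pos"],s["eef_rot"],s["clock"])
E
```

```text
clock: 27.82
eef_pos: [417.8, -174.5, 14.6]
eef_rot: [3.139, -0.001, 0.757]
wrist_force: [1.0, -0.1, -0.3]
finger_gap: 70.6
[ 417.78058769 -174.49423638   14.62644364] [ 3.13928458e+00 -1.24657658e-03  7.57242348e-01] 27.825
```

```bash
python3 -m inch '{"grip":[0.5,0.5,-0.2,-0.2,-0.2,-0.2,-0.2,-0.2,-0.2,-0.2],"travel":[[0,0,-0.45],[0,0,-0.45],[0,0,-0.45],[0,0,-0.45],[0,0,-0.45],[0,0,0.3],[0,0,1.5],[0,0,3],[0,0,4],[0,0,4]],"turn":[[0,0,0],[0,0,0],[0,0,0],[0,0,0],[0,0,0],[0,0,0],[0,0,0],[0,0,0],[0,0,0],[0,0,0]]}' 25
python3 - <<'E'
from h import *
c,p,d=shot("wrist","w16");W=cloud(c,d);ok=d>0
s=manip.read_state();print(s["eef_pos"],s["eef_rot"],s["finger_gap"])
x,y,z=s["eef_pos"]; xyfit(W,ok,z+8,z+24,(x-45,x+45),(y-45,y+45))
E
```

```text
clock: 29.08
eef_pos: [418.2, -174.7, 55.6]
eef_rot: [3.138, -0.002, 0.757]
wrist_force: [-1.0, -0.6, -0.9]
finger_gap: 50.4
[ 417.88474199 -174.53116222   54.93249227] [ 3.13860524e+00 -1.47794862e-03  7.57315354e-01] 50.240984038447515
z[62.932492269261004,78.932492269261] n=11437 zmed=71.4 mean=[ 419.8 -173.8] circ=(418.5,-175.2) r=40.1 rect=(418.3,-175.1) 63.5x74.3 ang=43.4
```

View pics/w16.png

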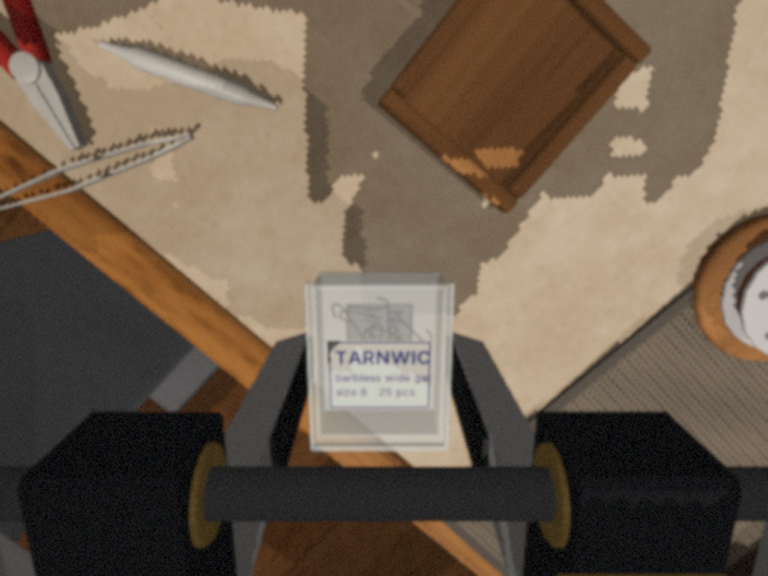

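```bash
python3 -m inch '{"grip":[-0.2,-0.2,-0.2,-0.2,-0.2,-0.2,-0.2,-0.2,-0.2,-0.2],"travel":[[1,0.3,1],[3.5,1,1.5],[6,1.6,1.5],[8.5,2.3,1.5],[10.5,2.8,1],[11.33,3.02,0],[11.33,3.02,-1],[11.33,3.02,-1.5],[11.33,3.02,-1.5],[11.33,3.02,-1.5]],"turn":[[0,0,-6],[0,0,-13],[0,0,-20],[0,0,-27],[0,0,-34],[0,0,-39.4],[0,0,-39.4],[0,0,-39.4],[0,0,-39.4],[0,0,-39.4]]}' 25
python3 - <<'E'
from h import *
c,p,d=shot("wrist","w17");W=cloud(c,d);ok=d>0
s=manip.read_state();print(s["eef_pos"],s["eef_rot"],s["finger_gap"])
x,y,z=s["eef_pos"]; xyfit(W,ok,z+12,z+20,(x-45,x+45),(y-24,y+24));xyfit(W,ok,11,16,(470,600),(-220,-80))
E
```

```text
clock: 30.38
eef_pos: [531.2, -144.5, 40.3]
eef_rot: [3.138, -0.002, 0.07]
wrist_force: [0.8, 0.5, -0.5]
finger_gap: 50.1
[ 531.25102539 -144.50861761   40.34994118] [ 3.13831918e+00 -2.07747659e-03  6.99301548e-02] 50.62274850066715
z[52.34994118340483,60.34994118340483] n=10235 zmed=56.1 mean=[ 533.5 -144.7] circ=(532.0,-145.3) r=39.9 rect=(531.9,-144.8) 64.8x49.0 ang=1.8
z[11,16] n=2707 zmed=13.7 mean=[ 559.6 -139.8] circ=(531.5,-144.4) r=55.0 rect=(531.5,-144.0) 85.5x73.1 ang=4.1
```

View pics/w17.png

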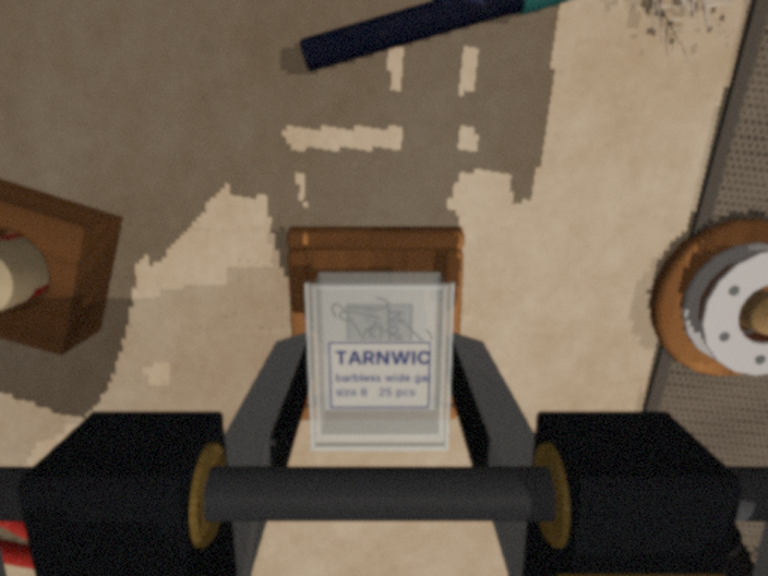

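```bash
python3 -m inch '{"grip":[-0.2,-0.2,-0.2,-0.2,-0.2,-0.2,-0.2],"travel":[[0,0.02,-0.6],[0,0.02,-1.2],[0,0.02,-1.7],[0,0.02,-2.1],[0,0.02,-2.35],[0,0.02,-2.43],[0,0.02,-2.43]],"turn":[[0,0,0],[0,0,0],[0,0,0],[0,0,0],[0,0,0],[0,0,0],[0,0,0]]}' 25
```

```text
clock: 31.3
eef_pos: [531.4, -144.3, 17.8]
eef_rot: [3.138, -0.003, 0.07]
wrist_force: [-10.8, 4.9, 24.9]
finger_gap: 50.3
```

Run:
```python
from h import *
c,p,d=shot("wrist","w18");W=cloud(c,d);ok=d>0
s=manip.read_state();print(s["eef_pos"],s["eef_rot"],s["finger_gap"],s["wrist_force"])
x,y,z=s["eef_pos"]
m=ok&(abs(W[...,0]-x)<35)&(abs(W[...,1]-y)<23)&(W[...,2]>22);P=W[m];P=P[P[:,2]<45]
A=np.c_[P[:,:2]-[x,y],np.ones(len(P))];print(np.linalg.lstsq(A,P[:,2],rcond=None)[0],np.percentile(P[:,2],[2,10,50,90,98]))
c2=manip.calibration("side");p2,d2=manip.camera("side");cv2.imwrite("pics/side18.png",cv2.resize(p2[180:250,230:320,::-1],None,fx=7,fy=7,interpolation=cv2.INTER_CUBIC))
```

```text
[ 531.39427933 -144.2782188    17.81959415] [ 3.13820637e+00 -2.47661014e-03  6.99734774e-02] 50.165792708889995 [-11.72504467   4.11574711  24.69670972]
[-1.33002084e-02 -2.49189500e-03  3.38195249e+01] [32.34574462 33.1249059  33.93462957 34.71077268 35.16945371]
```

View pics/w18.png

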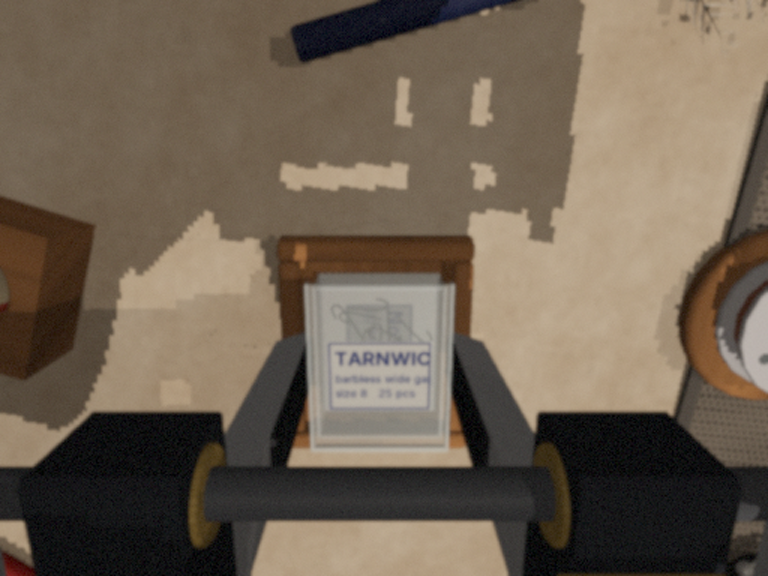

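View pics/side18.png

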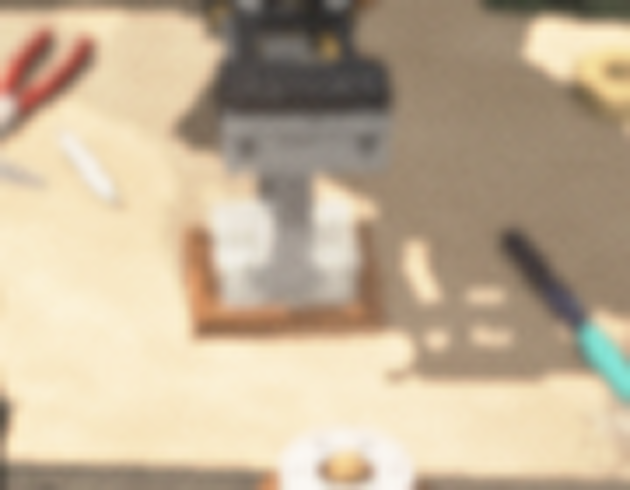

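Picture: the box (lid top z ≈ 33.9, nearly flat) is inside the tray recess, about 2 mm above full depth and pressing. It's within the rim, so I'll release.

```bash
python3 -m inch '{"grip":[0.3,0.3,0.3,0.3],"travel":[[0,0,0.1],[0,0,0.1],[0,0,0.2],[0,0,0.5]],"turn":[[0,0,0],[0,0,0],[0,0,0],[0,0,0]]}' 25
python3 -m inch '{"grip":[0.3,0.3,0.3,0.3,0.3,0.3],"travel":[[0,0,2],[-1,0,6],[-2,0,11],[-4,0,16],[-6,0,20],[-6,0,20]],"turn":[[0,0,0],[0,0,0],[0,0,0],[0,0,0],[0,0,0],[0,0,0]]}' 25
python3 - <<'E'
from h import *
c,p,d=shot("wrist","w19");W=cloud(c,d);ok=d>0
s=manip.read_state();print(s["eef_pos"],s["eef_rot"],s["clock"])
xyfit(W,ok,27,38,(480,590),(-190,-100));xyfit(W,ok,10,17,(470,600),(-220,-80))
m=ok&(abs(W[...,0]-531)<33)&(abs(W[...,1]+144.3)<25)&(W[...,2]>25);P=W[m]
A=np.c_[P[:,:2]-[531,-144.3],np.ones(len(P))];print(np.linalg.lstsq(A,P[:,2],rcond=None)[0])
E
```

```text
clock: 31.9
eef_pos: [531.3, -144.2, 22.7]
eef_rot: [3.138, -0.002, 0.07]
wrist_force: [-0.1, 0.1, 0.1]
finger_gap: 61.1
clock: 32.65
eef_pos: [471.6, -144.7, 225.8]
eef_rot: [3.136, -0.007, 0.07]
wrist_force: [-0.5, -0.1, -0.5]
finger_gap: 61.4
[ 471.41937689 -144.41790833  223.67522929] [ 3.1372875  -0.00427742  0.06968278] 32.7
z[27,38] n=2839 zmed=34.0 mean=[ 532.1 -145.3] circ=(531.5,-144.8) r=39.6 rect=(531.5,-145.4) 62.7x50.0 ang=3.9
z[10,17] n=1852 zmed=13.7 mean=[ 532.8 -144.1] circ=(530.8,-143.9) r=55.1 rect=(530.7,-144.2) 84.9x73.0 ang=4.0
[-5.13232847 -2.02453126 91.18884021]
```

View pics/w19.png

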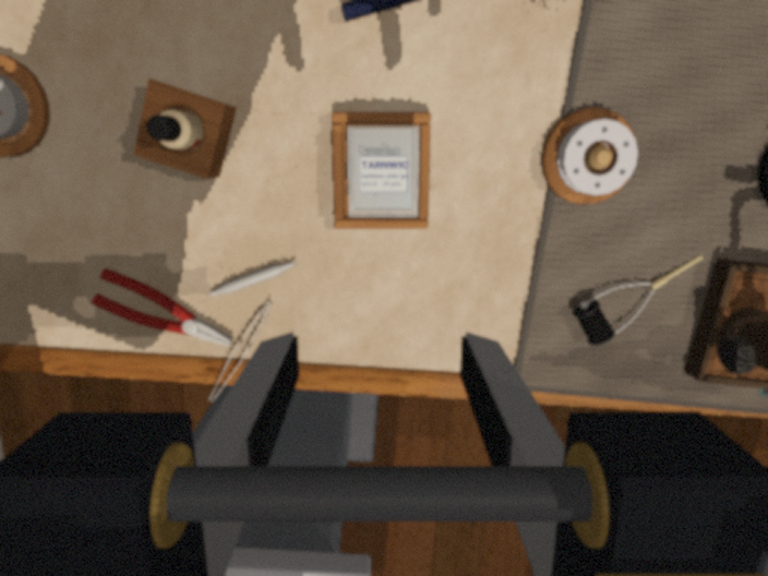

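Run:
```python
from h import *
for n in("w2","w12","w15"):
    c,p,d=load(n);W=cloud(c,d);ok=d>0
    m=ok&(abs(W[...,0]-531)<28)&(abs(W[...,1]+144.3)<20);print(n,np.percentile(W[m][:,2],[2,10,50,90,98]).round(1))
c,p,d=load("w19");W=cloud(c,d);ok=d>0
m=ok&(abs(W[...,0]-531)<28)&(abs(W[...,1]+144.8)<22)&(W[...,2]<60);P=W[m];print(np.percentile(P[:,2],[2,10,50,90,98]).round(1))
A=np.c_[P[:,:2]-[531,-144.3],np.ones(len(P))];print(np.linalg.lstsq(A,P[:,2],rcond=None)[0])
m=ok&(abs(W[...,0]-531)<50)&(abs(W[...,1]+144.3)<48)&(W[...,2]<22);P=W[m];print("rim",np.median(P[P[:,2]>11][:,2]),"table",np.median(P[P[:,2]<4][:,2]))
```

```text
w2 [6.1 6.8 8.  9.2 9.8]
w12 [6.5 7.1 8.2 9.2 9.8]
w15 [6.4 7.  8.  9.  9.5]
[32.3 33.  34.  35.  35.6]
[-7.08097772e-04 -2.10267142e-03  3.39877825e+01]
rim 13.745332120630849 table -0.2379680452437185
```

Run:
```python
from h import *
c,p,d=load("w15");W=cloud(c,d);ok=d>0
a=np.radians(4);ex=np.array([np.cos(a),np.sin(a)]);ey=np.array([-ex[1],ex[0]])
q=W[...,:2]-[531,-144.3];u=q@ex;v=q@ey
for u0 in range(-44,44,8):
    print(u0,[round(float(np.median(W[ok&(u>=u0)&(u<u0+8)&(v>=v0)&(v<v0+7)][:,2])),1) if (ok&(u>=u0)&(u<u0+8)&(v>=v0)&(v<v0+7)).sum()>3 else None for v0 in range(-38,38,7)])
c,p,d=load("w12");W=cloud(c,d);ok=d>0
for nm,(x,y,r) in dict(dish=(490,0,0)).items(): pass
c,p,d=load("w4");W=cloud(c,d);ok=d>0
m=ok&(np.hypot(W[...,0]-558.5,W[...,1]-141.2)<22);print("dish floor",np.median(W[m][:,2]))
c,p,d=load("w3");W=cloud(c,d);ok=d>0
m=ok&(np.hypot(W[...,0]-552.8,W[...,1]-288.4)<15);print("jar well",np.median(W[m][:,2]))
```

```text
-44 [13.5, 13.8, 14.0, 13.9, 13.7, 13.8, 13.5, 13.7, 13.6, 14.0, 13.4]
-36 [13.5, 8.9, 8.3, 8.1, 8.0, 8.2, 8.0, 7.8, 8.0, 11.5, 13.4]
-28 [13.7, 8.8, 7.9, 8.0, 7.9, 8.0, 7.8, 8.3, 7.9, 10.3, 13.4]
-20 [14.0, 8.8, 8.1, 7.9, 8.1, 8.1, 8.0, 7.8, 8.1, 9.2, 13.7]
-12 [13.6, 8.7, 8.1, 8.0, 8.0, 7.9, 7.9, 7.7, 8.0, 9.7, 13.6]
-4 [13.7, 8.6, 8.0, 7.9, 8.0, 7.9, 7.9, 7.8, 7.9, 11.3, 13.5]
4 [14.0, 8.5, 7.9, 7.9, 8.1, 8.1, 8.0, 8.0, 8.0, 11.5, 13.5]
12 [13.5, 8.8, 7.9, 7.8, 7.9, 7.9, 8.0, 8.0, 7.9, 10.9, 13.8]
20 [13.6, 8.8, 8.2, 8.0, 8.0, 7.9, 7.8, 8.0, 7.9, 11.3, 13.4]
28 [13.6, 8.7, 8.4, 8.2, 8.2, 8.2, 8.1, 8.2, 8.2, 11.9, 13.3]
36 [13.5, 13.8, 13.9, 13.8, 13.9, 13.5, 13.8, 13.7, 13.8, 13.6, 13.3]
dish floor 6.790224325116668
jar well 8.494077584865522
```

The tray floor itself measures flat at z 8.0 (not the 6 stated), and the box lies flat on it, inside tolerance. I'll take one high overview of everything before handing in.

```bash
python3 -m inch '{"grip":[0.3,0.3,0.3,0.3,0.3,0.3,0.3,0.3,0.3],"travel":[[-0.5,3,3],[-1,7,6],[-2,11,9],[-2,14,11],[-2,14,12],[-2,14,12],[-2,14,12],[-2,14,12],[-2,14,12]],"turn":[[0,0,0],[0,0,-4],[0,0,-4],[0,0,-4],[0,0,-4],[0,0,-4],[0,0,-4],[0,0,-4],[0,0,-4]]}' 25
python3 - <<'E'
from h import *
c,p,d=shot("wrist","w20");W=cloud(c,d);ok=d>0
s=manip.read_state();print(s["eef_pos"],s["eef_rot"],s["clock"],s["qd"].round(3))
print("jar");xyfit(W,ok,45,62,(510,600),(240,340));xyfit(W,ok,20,30,(480,620),(220,360))
print("bottle");xyfit(W,ok,60,72,(500,610),(-60,60));xyfit(W,ok,26,33,(500,610),(-60,60))
print("tin");xyfit(W,ok,17,27,(500,620),(90,200));xyfit(W,ok,8.5,13,(490,620),(90,200))
print("reel");xyfit(W,ok,20,26.5,(500,600),(-350,-250));xyfit(W,ok,28,40,(500,600),(-350,-250))
print("box");xyfit(W,ok,27,38,(480,590),(-190,-100));xyfit(W,ok,10,17,(470,600),(-220,-80))
E
```

```text
clock: 33.83
eef_pos: [451.4, -4.7, 343.3]
eef_rot: [3.137, -0.004, -0.001]
wrist_force: [-0.1, 0.8, -0.1]
finger_gap: 61.0
[451.39933718  -4.6573378  343.41999183] [ 3.13733129e+00 -3.89510460e-03 -5.55835329e-04] 33.875 [ 0.004 -0.004 -0.001  0.001  0.001  0.001]
jar
z[45,62] n=629 zmed=52.7 mean=[552.3 284.8] circ=(552.3,286.4) r=17.7 rect=(552.3,285.9) 33.8x33.6 ang=75.2
z[20,30] n=1556 zmed=23.7 mean=[553.  282.6] circ=(553.1,287.9) r=45.8 rect=(552.7,288.2) 67.9x66.0 ang=83.9
bottle
z[60,72] n=126 zmed=65.5 mean=[ 5.503e+02 -2.000e-01] circ=(550.3,-0.2) r=7.9 rect=(550.3,-0.2) 14.7x15.4 ang=62.3
z[26,33] n=1147 zmed=30.0 mean=[ 5.51e+02 -1.00e-01] circ=(550.5,0.5) r=37.5 rect=(550.5,-0.0) 53.7x54.0 ang=75.8
tin
z[17,27] n=939 zmed=22.6 mean=[558.2 140. ] circ=(558.2,140.4) r=23.5 rect=(557.8,140.4) 46.6x45.1 ang=89.8
z[8.5,13] n=989 zmed=10.6 mean=[559.3 140.5] circ=(558.3,140.7) r=36.9 rect=(558.3,140.7) 72.8x72.1 ang=64.1
reel
z[20,26.5] n=1015 zmed=24.2 mean=[ 552.6 -301.9] circ=(552.2,-302.3) r=27.1 rect=(552.6,-302.2) 53.5x52.0 ang=89.9
z[28,40] n=81 zmed=30.2 mean=[ 552.1 -300.2] circ=(552.4,-300.1) r=7.7 rect=(551.9,-300.2) 13.2x13.8 ang=0.9
box
z[27,38] n=1724 zmed=34.1 mean=[ 531.8 -144.9] circ=(531.6,-144.7) r=39.4 rect=(531.4,-145.4) 63.0x50.9 ang=4.3
z[10,17] n=1029 zmed=13.9 mean=[ 531.5 -137.3] circ=(530.8,-144.0) r=55.1 rect=(530.7,-144.3) 86.1x73.6 ang=3.7
```

View pics/w20.png

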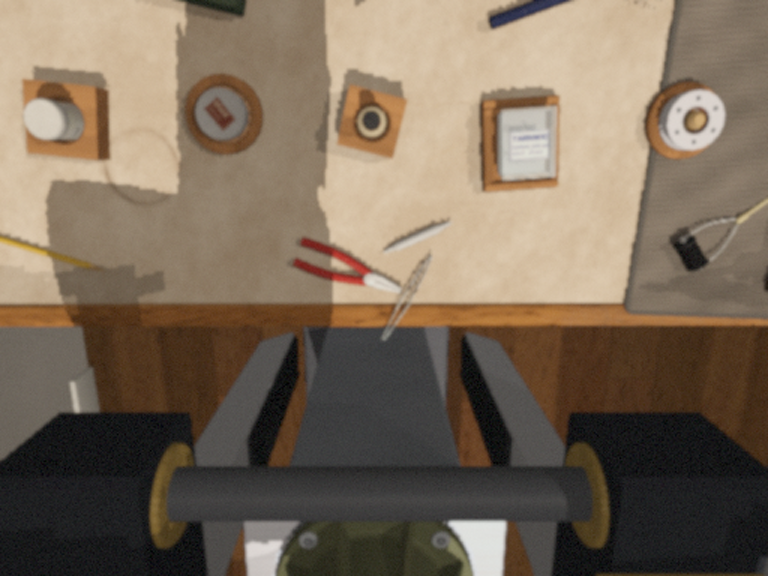

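All five are in place in the overview: jar (50,120), tin (222,112), bottle (372,122), box (528,143), reel (692,118). Handing in.

```bash
python3 -c "
from cell import manip
print(manip.sign_off())"
```

```text
the job is handed in; nothing more can be done
None
```

I took both piles apart and put all five things in their holders. I handed the job in at about 34 s of the 128 s allowed. No verdict was reported, so the figures below are my own last camera checks.

| Thing | Distance from holder's centre | Top height measured / expected |
|---|---|---|
| Bead jar | about 2 mm | 52.7 / 53 mm |
| Cement bottle | below 1 mm | 65.5 / 66 mm |
| Wax tin | below 1 mm | 22.6 / 23 mm |
| Wire reel | about 1–2 mm | 24.2 / 24 mm |
| Hook box | about 1 mm | 34.1 / 32 mm |

- **Upright and clear:** The hook box's long side lies within 1° of the tray's. The jar and bottle stayed upright throughout; I measured about 0.06 rad of lean on the bottle while I carried it. At hand-in the gripper was open and well above everything.
- **Disagreement (hook box height):** The tray's floor measured flat at 8 mm rather than the stated 6 mm. The box lies flat on it but about 2 mm high, which is inside the 3 mm limit with roughly 1 mm to spare. It also met that floor early while I was lowering it, pressing with about 25 N before I let go.

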